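Clamp a drill core in its V-rest holder for the microscope

TASK

Take the reddish granite core from the wooden rack and lay it in the two black V-rests of the core holder without dropping it, then slide it along until it bears firmly against the steel end stop. Swing the steel strap over it and press the red thumb tab down until the strap snaps fully home under the catch. The stone is brittle: feel your way, never ram it against the stop or crush it under the strap, and leave the dark core and everything else on the table where they are.

Things in the scene. Friction and masses are not known exactly. Their poses are not given: they have to be found in the camera images.
- core: The drill core to clamp: a reddish speckled granite cylinder, 32 mm in diameter, 130 mm long, about 0.22 to 0.35 kg. Brittle: it chips if it meets the end stop with over 12 N, the V-rests with over 38 N or the strap's pad with over 10 N. Origin at its middle on its axis; its y axis runs along the cylinder (ends alike). It starts in one of the rack's two places, axis 38.6 mm above the table.
- core_dark: A second core of the same size in dark basalt, lying in the rack's other place, 90 mm from the first; not to be moved. Origin and axes as for the core.
- rack: Light wooden rack fixed to the table: board 170 x 150 x 10 mm, origin under its centre, x across the two cores, y along them. Core places at x = -45 and +45 mm. Notched blocks 14 mm thick (y), 32 mm high at y = -45 and +45 mm leave the middle 76 mm of a core free to be gripped from above; its axis is 28.6 mm above the board.
- holder: Aluminium core holder screwed to the table, base plate 150 x 162 x 12 mm. Origin on the table under the middle of the V axis; y along the V axis towards the end stop, x from the catch side (-x) to the hinge side (+x), z up. A seated core has its axis at x = 0, z = 48.6 mm, and its middle at y = 0 when home against the stop. Strap, hinge and catch lie at y = +42 mm, over the V-rest nearer the stop.
- cradle: The two black V-rests, one rigid part; origin and axes those of the holder. Plates 60 mm wide (x), 18 mm thick (y), tops 46 mm above the table, at y = -42 and +42 mm, each with a 90 degree V whose lowest line is 26 mm above the table. Between them 66 mm are free for fingers down to the base plate (12 mm).
- end_stop: Steel end stop upright at the +y end of the holder, 30 mm wide, 8 mm thick, rising to 60 mm above the table. Origin in its contact face on the V axis (holder y = 65 mm, z = 48.6 mm); the face looks to -y. Rigid.
- strap (a joint): Strap angle, rad. 0: home, level, held under the catch; grows as it opens: 1.57 upright, starts at 2.0 to 2.35 leaning back over the hinge side. The hinge is stiff (0.09 N m): it stays where left. Going down, pad and nose touch core and catch near 0.08; the tab force peaks at 6 to 10 N near 0.06, drops, and the catch snaps over the nose at about 0. Below -0.014 the pad is solid and the load climbs.
- strap_hinge (a point): Point on the strap's hinge axis, at holder x = 42, y = 42, z = 76.5 mm; the strap turns about the holder's y axis through it. The steel strap is 20 mm wide (y), 5 mm thick, its nose pin 104 mm from the hinge axis. Two hinge ears beside it, x = 35 to 49 mm, are 84 mm high.
- strap_tab (a point): Centre of the upper face of the red thumb tab (24 x 24 mm) on the strap, 80 mm from the hinge axis, 5.5 mm off the strap's mid plane. With the strap home the face looks up at holder x = -38, y = 42, z = 82 mm. Press here.
- pad: White spring-loaded nylon pad, 14 x 14 mm, under the strap 42 mm from the hinge axis; origin in the middle of its pressing face, 12.8 mm off the strap's underside when free. Spring 1 N/mm, preloaded 1.6 N: with the strap home it presses a seated core with about 5 N. After 3.9 mm of travel it is solid.
- catch_head (a point): Tip of the brass spring catch at rest, holder x = -60, y = 42, z = 79 mm: it hooks over the strap's nose pin. The sloping head, 18 mm wide, rises 12 mm and leans away to -x; the nose pushes it back against its spring (under 3 N). Its red release tab and dark cheeks lie further out (x = -92 to -67 mm, up to 94 mm high).
- vial_a: Clear specimen vial with white cap, 26 mm wide, 55 mm high, standing between the rack and the holder towards the far side; a bystander. Origin under its centre.
- vial_b: Amber specimen vial with blue cap, same size, beside the other; a bystander. Origin under its centre.
- scale_bar: Yellow and black photo scale bar lying flat, 20 x 100 x 5 mm; a bystander. Origin under its centre.
- loupe: Folding hand lens lying flat, 80 mm long, 30 mm wide, 14 mm thick; a bystander. Origin under the lens.
- find_box: Flat white find box with clear lid, 84 x 64 x 30 mm; a bystander. Origin under its centre.
Mind the look-alikes: they are no part of the job. Leave any blue or turquoise look-alike of the holder alone.

How it is judged:
By the outcome, as a careful person would: the job done as asked, in the order asked, and still so for the second after the job is handed in, with the robot touching nothing.
It also fails if it takes over 72 s, if anything falls off the work surface, if the arm or the gripper's body presses on something with over 40 N, if the wrist force passes 120 N, or if a joint passes its speed limit or range.

ROBOT

A 6-joint arm with a two-finger parallel gripper is mounted at the origin on the work surface. World frame = base frame: x ahead of the robot, y to its left, z up, the work surface at z = 0. Lengths are in m, angles in rad, forces in N, time in s.
With the tool pointing down it reaches from about 0.225 to 0.875 m from the base axis. Payload 3.4 kg.
Tool frame: the origin (TCP) lies where the fingers leave the gripper's body, on its centre line; the fingertips stand 73 mm ahead of it and the grasp point (between the pads) lies 54 mm ahead of it (arm.tips_ahead is the distance from the TCP to the fingertips, in m); x points along the fingers, y is the direction in which the jaws open and shut, and the axes are right-handed (so a half turn about x gives the same grasp; the last joint's range is limited). The gripper opens to 85 mm and grips with 20 to 120 N. Pads are 22 mm wide; open, the fingers measure 114 mm over their backs; the gripper's body (76 mm by 85 mm) begins 54 mm behind the grasp point. The pads swing forward as they close: fully open they stand 13 mm farther back than shut.
Start: joints at [-1.352, 0.276, 1.505, -0, 1.361, -0.121], TCP at [0.192, -0.542, 0.304] pointing down, gripper open.
Joint ranges: [-2.89, 2.89], [-0.75, 2.08], [0.22, 2.7], [-1.18, 4.32], [0.11, 2.71], [-2.7, 2.7]. Speed limits (rad/s): [2.57, 2.57, 3.14, 3.14, 3.14, 3.14].

INTERFACE

Orientations are given as a unit quaternion [w, x, y, z].
In Python, from workcell import arm gives the robot as it stands. The module is installed in compiled form; this text tells all that it offers.
- The arm moves only by the shell command python3 -m inch 'ROWS' [FORCE]. ROWS is a JSON object of lists of equal length, an entry for each row: "slide": the shift along the tool's x, y, z in mm, a list of three; "dr": the turn, a rotation vector about the tool's x, y, z in degrees, a list of three; "gripper": the finger opening in mm, from 0 to 85.4. In form: {"slide": [[tx, ty, tz], ...], "dr": [[rx, ry, rz], ...], "gripper": [gripper, ...]}. A call has 1 to 20 rows; each row is the pose to reach, as a shift and turn from the pose commanded when the call began, along the tool's axes at that moment; what a row does not reach only later rows make up. A row lasts 1/12 s, in which the tool goes at most 41.7 mm and 7.16 degrees, less where a joint would pass 70% of its speed; a pose out of reach is approached as far as the arm can. A call with a gripper value outside its range is refused whole. The fingers move at their own pace and stop on an object; FORCE is the grip in N (left out, the last holds). Time passes only in rows, so rows that repeat a pose let the fingers close. It gives the time, the measured TCP pose, the force and the opening at its end, in the units of the state.
- arm.state(): the state, without advancing time (a new reading comes with each control period).
- arm.grab_frame(name): name is "scene" or "side" or "wrist"; returns the picture (420x560x3 uint8, red, green, blue); there is no depth.
- arm.get_calibration(name): a dict with "vertical_fov" (degrees; the focal length in pixels is half the picture's height over the tangent of half this angle, whatever the lens; pixels are square), "cx", "cy" (the principal point, pixels), "R" (3x3) and "t" (3): a world point X has camera coordinates R X + t. Camera axes: x right, y down, z forward; pixel columns grow to the right and rows downward; lengths in m; the calibration is good to about 2 mm. The wrist camera is an equidistant fisheye: a pixel r from the principal point sees the ray r / f radians off the axis. A picture is of the moment at which its call begins: read the wrist's pose just before it. get_calibration takes no time and is no camera call; for the wrist camera it gives the pose at the moment of the call.
- arm.hand_in(): hands the job in, once; it reports no verdict.
The state is a dict: "time": time; "joints": joint angles; "dq": joint speeds; "effort": joint torques, N m; "tool_pos": TCP position; "ee_rot": TCP orientation; "force": force on the tool from outside, world axes, zero at the start; "torque": the same for the moment, N m; "finger_gap": finger opening in m.
Only numpy, scipy, OpenCV 4.12 (cv2) and the standard library are available. Lean on these libraries where they do the work, as an engineer would, in place of code of your own. Each camera call takes 0.05 s, during which the arm holds its last target.

## Working session

There is one attempt and no reset: what is moved stays moved. The work goes in short steps, Python scripts to look and compute and a shell command to move; the robot and the scene stay as the last step left them, time stands still between calls to the robot, and variables do not carry over. Pictures are saved under pics/ and viewed, and the job is handed in when it is done.

```bash
mkdir -p pics; ls; python3 - <<'E'
from workcell import arm
import cv2
s=arm.state();print(s)
for n in("scene","side","wrist"):
    c=arm.get_calibration(n);print(n,c)
    f=arm.grab_frame(n);cv2.imwrite(f"pics/{n}0.png",f[:,:,::-1])
E
```

```text
pics
{'time': 0.0, 'joints': array([-1.35203771e+00,  2.76581699e-01,  1.50611446e+00,  7.15731767e-07,
        1.36067379e+00, -1.20992525e-01]), 'dq': array([-0.00104284, -0.00119283,  0.00066717, -0.00199634, -0.00080949,
        0.0005418 ]), 'effort': array([ 8.46059702e-04, -4.16776586e+01, -2.45807040e+01, -4.55992074e-05,
        1.09524993e-02, -2.95924437e-06]), 'tool_pos': array([ 0.19153564, -0.54175544,  0.3030546 ]), 'ee_rot': array([-0.11891554, -0.69689783, -0.1201708 ,  0.69695874]), 'force': array([ 0.42806293, -0.69398807,  0.44387485]), 'torque': array([ 0.04762112, -0.01230624, -0.01996321]), 'finger_gap': 0.08543206082815955}
scene {'vertical_fov': 52.28439993418184, 'cx': 282.3336588273155, 'cy': 212.41631235678224, 'R': array([[-0.24658149,  0.96910907,  0.00501733],
       [ 0.73758043,  0.1910242 , -0.64767651],
       [-0.62862762, -0.15600435, -0.76189892]]), 't': array([ 0.16913056, -0.32532664,  1.71173086])}
side {'vertical_fov': 49.89262844981722, 'cx': 281.4530459529383, 'cy': 202.5004044879237, 'R': array([[-0.99472789, -0.09973773, -0.02384988],
       [-0.04009807,  0.59233798, -0.80469116],
       [ 0.09438526, -0.7994924 , -0.5932144 ]]), 't': array([0.4853909 , 0.14404795, 1.23488041])}
wrist {'vertical_fov': 65.70646984690485, 'cx': 274.56416287508563, 'cy': 208.69190071457106, 'R': array([[ 0.33336087, -0.94279868, -0.00108432],
       [-0.89345198, -0.31627934,  0.31892154],
       [-0.30102175, -0.10534717, -0.9477805 ]]), 't': array([-0.57342827, -0.04112406,  0.38228186])}
```

View pics/scene0.png

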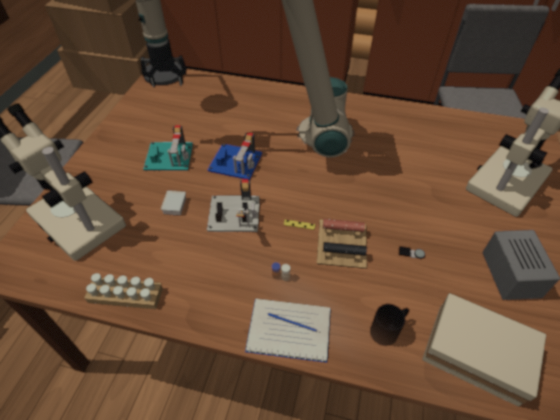

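View pics/side0.png

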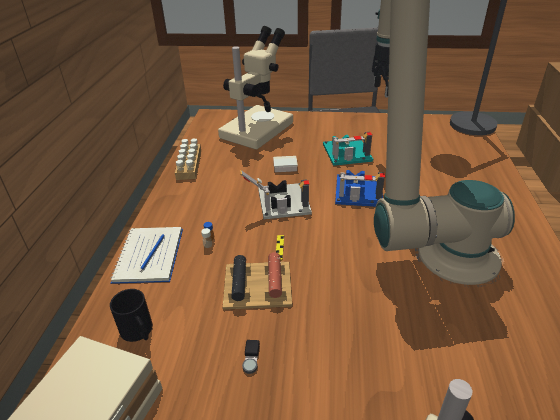

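View pics/wrist0.png

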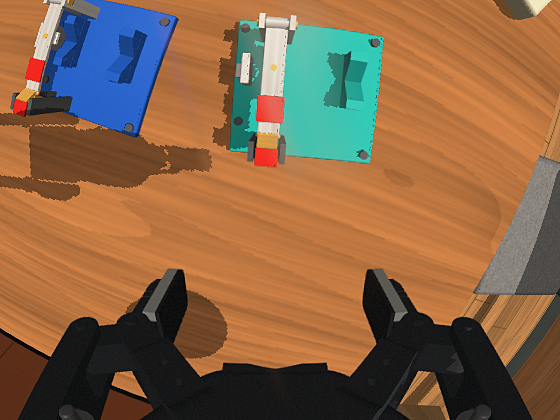

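The scene view shows the silver holder near (235,212), the rack near (343,243) with the red core at (343,226), and vials near (282,270). The blue and turquoise look-alikes are in the upper left. I'll zoom in next.

```bash
cat > h.py <<'E'
from workcell import arm
import cv2, numpy as np
from scipy.spatial.transform import Rotation as Ro
def cal(n):
    c=dict(arm.get_calibration(n)); c['f']=210/np.tan(np.radians(c['vertical_fov'])/2); c['n']=n; return c
def ray(c,u,v):
    a=(u-c['cx']);b=(v-c['cy']);f=c['f']
    if c['n']=='wrist':
        r=np.hypot(a,b);th=r/f; d=np.array([np.sin(th)*a/max(r,1e-9),np.sin(th)*b/max(r,1e-9),np.cos(th)])
    else: d=np.array([a/f,b/f,1.])
    d=c['R'].T@d; o=-c['R'].T@c['t']; return o,d/np.linalg.norm(d)
def onz(c,u,v,z):
    o,d=ray(c,u,v); return o+d*(z-o[2])/d[2]
def proj(c,X):
    p=c['R']@np.asarray(X,float)+c['t']; f=c['f']
    if c['n']=='wrist':
        r=np.hypot(p[0],p[1]);th=np.arctan2(r,p[2]); return np.array([c['cx']+f*th*p[0]/r,c['cy']+f*th*p[1]/r])
    return np.array([c['cx']+f*p[0]/p[2],c['cy']+f*p[1]/p[2]])
def tri(cs,uvs):
    A=np.zeros((3,3));b=np.zeros(3);R=[]
    for c,(u,v) in zip(cs,uvs):
        o,d=ray(c,u,v);P=np.eye(3)-np.outer(d,d);A+=P;b+=P@o;R.append((o,d))
    X=np.linalg.solve(A,b); return X,[np.linalg.norm((np.eye(3)-np.outer(d,d))@(X-o)) for o,d in R]
def R_tool():
    w,x,y,z=arm.state()['ee_rot']; return Ro.from_quat([x,y,z,w])
def snap(n,name):
    c=cal(n); f=arm.grab_frame(n); cv2.imwrite(f'pics/{name}.png',f[:,:,::-1]); return c,f
def crop(src,dst,x0,x1,y0,y1,k):
    im=cv2.imread(f'pics/{src}.png')[y0:y1,x0:x1]; cv2.imwrite(f'pics/{dst}.png',cv2.resize(im,None,fx=k,fy=k,interpolation=cv2.INTER_CUBIC))
E
python3 - <<'E'
from h import *
crop('scene0','sc_z',190,390,165,295,4)
crop('side0','sd_z',200,330,130,320,3)
c=cal('scene')
for n,u,v,z in [('holder',235,212,0.02),('core',343,226,.0386),('dark',345,247,.0386),('vial',282,270,.05)]: print(n,onz(c,u,v,z))
E
```

```text
holder [ 0.51001979 -0.20557805  0.02      ]
core [0.49457241 0.14838105 0.0386    ]
dark [0.57368441 0.16705723 0.0386    ]
vial [0.70790967 0.00435288 0.05      ]
```

View pics/sc_z.png

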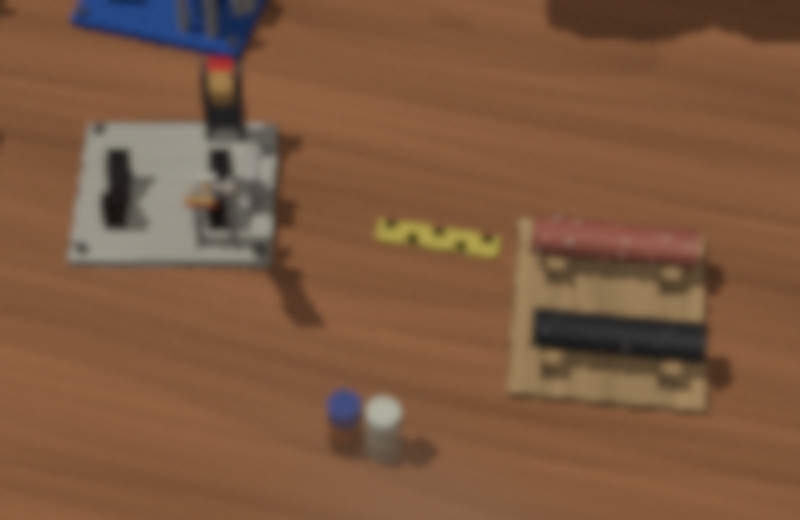

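View pics/sd_z.png

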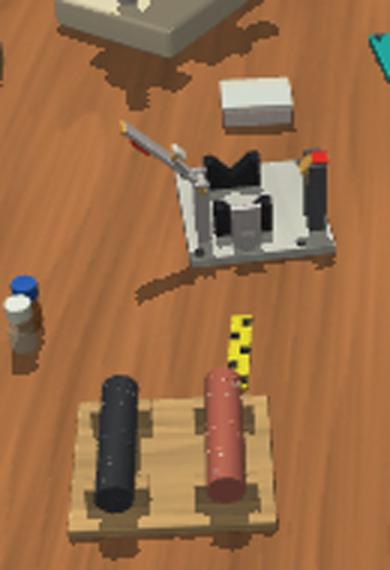

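```bash
python3 - <<'E'
from h import *
R=R_tool().as_matrix();print(np.round(R,3))
c=cal('wrist');o=-c['R'].T@c['t'];print('cam in tool',R.T@(o-arm.state()['tool_pos'])*1000,'axis',R.T@c['R'][2])
import cv2
cs,cd=cal('scene'),cal('side')
S=cv2.imread('pics/scene0.png');D=cv2.imread('pics/side0.png')
def red(im,x0,x1,y0,y1):
    h=cv2.cvtColor(im,cv2.COLOR_BGR2HSV);m=((h[:,:,0]<6)|(h[:,:,0]>170))&(h[:,:,1]>90)&(h[:,:,2]>60)
    k=np.zeros_like(m);k[y0:y1,x0:x1]=m[y0:y1,x0:x1];k=k.astype(np.uint8)
    n,l,st,ce=cv2.connectedComponentsWithStats(k);i=1+np.argmax(st[1:,4]);print(st[i],ce[i]);
    return cv2.minAreaRect(np.argwhere(l==i)[:,::-1].astype(np.float32))
a=red(S,315,375,215,238);b=red(D,255,295,245,300);print(a,b)
print(tri([cs,cd],[a[0],b[0]]))
for r,c in((a,cs),(b,cd)):
    p=cv2.boxPoints(r); e=[np.linalg.norm(p[i]-p[(i+1)%4]) for i in range(4)]
    i=int(np.argmin(e[:2])); m1=(p[i]+p[i+1])/2;m2=(p[(i+2)%4]+p[(i+3)%4])/2
    A,B=onz(c,*m1,.0386),onz(c,*m2,.0386);print(A,B,np.linalg.norm(A-B),(A+B)/2,np.degrees(np.arctan2(*(B-A)[:2])))
E
```

```text
[[-0.     0.333 -0.943]
 [ 0.001 -0.943 -0.333]
 [-1.    -0.001 -0.   ]]
cam in tool [-71.662313    -0.95178875 -82.9480701 ] axis [9.47718960e-01 5.11878550e-04 3.19105798e-01]Traceback (most recent call last):
  File "<stdin>", line 12, in <module>
  File "<stdin>", line 10, in red
    return _wrapfunc(a, 'argmax', axis=axis, out=out, **kwds)
    return bound(*args, **kwds)
ValueError: attempt to get argmax of an empty sequence
```

```bash
python3 - <<'E'
from h import *
S=cv2.imread('pics/scene0.png');D=cv2.imread('pics/side0.png')
for im,p in((S,[(343,226),(330,224),(343,232),(300,205)]),(D,[(275,275),(272,265),(262,285),(300,250)])):
    h=cv2.cvtColor(im,cv2.COLOR_BGR2HSV); l=cv2.cvtColor(im,cv2.COLOR_BGR2LAB)
    for u,v in p: print(u,v,h[v,u],l[v,u],im[v,u])
E
```

```text
343 226 [  6 127 133] [102 149 145] [ 67  80 133]
330 224 [  6 120 140] [109 148 145] [ 74  88 140]
343 232 [ 17 117  87] [ 78 132 144] [47 69 87]
300 205 [ 12 141 132] [107 142 153] [ 59  89 132]
275 275 [  6 141 181] [131 158 153] [ 81 101 181]
272 265 [  6 141 179] [130 158 153] [ 80 100 179]
262 285 [ 18 123 189] [167 134 162] [ 98 154 189]
300 250 [ 13 156 168] [131 147 162] [ 65 109 168]
```

```bash
python3 -m inch '{"slide": [[0,-173,-388],[0,-173,-388],[0,-173,-388],[0,-173,-388],[0,-173,-388],[0,-173,-388],[0,-173,-388],[0,-173,-388],[0,-173,-388],[0,-173,-388],[0,-173,-388],[0,-173,-388],[0,-173,-388],[0,-173,-388],[0,-173,-388]], "dr": [[-70.5,0,0],[-70.5,0,0],[-70.5,0,0],[-70.5,0,0],[-70.5,0,0],[-70.5,0,0],[-70.5,0,0],[-70.5,0,0],[-70.5,0,0],[-70.5,0,0],[-70.5,0,0],[-70.5,0,0],[-70.5,0,0],[-70.5,0,0],[-70.5,0,0]], "gripper": [85,85,85,85,85,85,85,85,85,85,85,85,85,85,85]}'
python3 - <<'E'
from h import *
R=R_tool().as_matrix();print(np.round(R,3),arm.state()['joints'],arm.state()['dq'])
c,f=snap('wrist','w1')
cs,f=snap('scene','scene1');cs,f=snap('side','side1')
E
```

```text
time: 1.4
tool_pos: [0.4987, -0.2509, 0.3038]
ee_rot: [-0.499, -0.5, -0.499, 0.501]
force: [0.4, 0.8, -0.4]
finger_gap: 0.0847
[[-0.001  1.    -0.003]
 [-0.    -0.003 -1.   ]
 [-1.    -0.001  0.   ]] [-5.90427375e-01  2.50966545e-01  1.54036832e+00 -7.60153860e-04
  1.35065651e+00 -5.87340740e-01] [-0.00536045 -0.00069985 -0.00040095  0.00448131 -0.00055171  0.00062294]
```

View pics/w1.png

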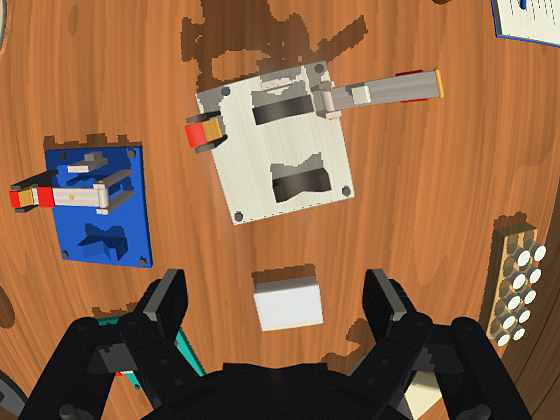

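The wrist view shows the holder plate with corners near (197,92), (325,62), (353,195) and (233,224), the strap open to the right, and the catch at (205,130).

```bash
python3 - <<'E'
from h import *
crop('w1','w1z',180,450,50,240,2.9)
E
```

```text
(no output)
```

View pics/w1z.png

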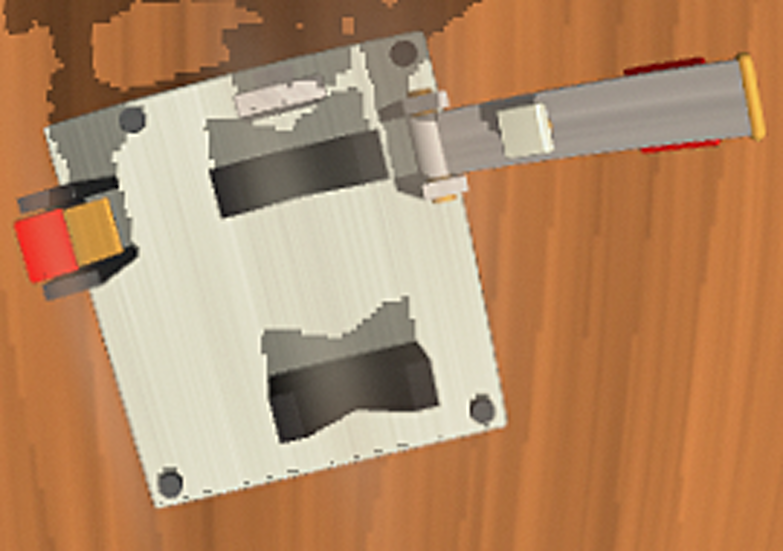

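```bash
cat > hold.py <<'E'
from h import *
# holder from corner pixels in w1 with stored calibration
E
python3 - <<'E'
from h import *
c=cal('wrist')
import pickle;pickle.dump(c,open('c1.pkl','wb'))
P=[(46,128),(423,33),(507,426),(155,507)]
W=[onz(c,180+(x+.5)/2.9-.5,50+(y+.5)/2.9-.5,.012) for x,y in P]
W=np.array(W);print(W.round(4))
for i in range(4): print(np.linalg.norm(W[i]-W[(i+1)%4]))
# rigid fit
M=np.array([(-75,81),(75,81),(75,-81),(-75,-81)])/1000
A=W[:,:2].mean(0); d=W[:,:2]-A
ang=np.arctan2((M[:,0]*d[:,1]-M[:,1]*d[:,0]).sum(),(M*d).sum());print(A,np.degrees(ang))
Rz=np.array([[np.cos(ang),-np.sin(ang)],[np.sin(ang),np.cos(ang)]])
print('res mm',((M@Rz.T+A)-W[:,:2])*1e3)
for nm,X in dict(catch=(-60,42,79),hinge=(42,42,76.5),vtop1=(-30,33,46),vtop2=(30,33,46),v3=(-30,-51,46),v4=(30,-51,46),stopL=(-15,65,60),stopR=(15,65,60)).items():
    p=np.array(X)/1e3; w=np.r_[Rz@p[:2]+A,p[2]]; u=proj(c,w); print(nm,w.round(4),u.round(1),((u+.5-[180,50])*2.9-.5).round())
E
```

```text
[[ 0.4116 -0.1547  0.012 ]
 [ 0.5558 -0.1194  0.012 ]
 [ 0.5946 -0.2753  0.012 ]
 [ 0.4493 -0.3103  0.012 ]]
0.14852385695888132
0.16070437263976453
0.14942541641533932
0.1601306109866925
[ 0.50282094 -0.21492811] 13.722498281272406
res mm [[-0.81643859  0.65211915]
 [ 0.63445175  0.93322516]
 [ 0.31100512 -0.48080522]
 [-0.12901828 -1.1045391 ]]
catch [ 0.4346 -0.1884  0.079 ] [203.7 127.1] [ 70. 225.]
hinge [ 0.5337 -0.1642  0.0765] [312.   99.6] [384. 145.]
vtop1 [ 0.4658 -0.19    0.046 ] [241.  125.3] [178. 219.]
vtop2 [ 0.5241 -0.1758  0.046 ] [299.  111.1] [346. 178.]
v3 [ 0.4858 -0.2716  0.046 ] [261.7 202.3] [238. 443.]
v4 [ 0.5441 -0.2574  0.046 ] [316.8 189.3] [398. 405.]
stopL [ 0.4728 -0.1553  0.06  ] [246.3  90.7] [193. 119.]
stopR [ 0.502  -0.1482  0.06  ] [276.9  83. ] [282.  97.]
```

```bash
python3 - <<'E'
from h import *
import pickle;c=pickle.load(open('c1.pkl','rb'))
z2=lambda x,y:(180+(x+.5)/2.9-.5,50+(y+.5)/2.9-.5)
P=[(280,443),(440,405),(220,216),(387,180)];M=np.array([(-30,-51),(30,-51),(-30,33),(30,33)])/1e3
W=np.array([onz(c,*z2(*p),.046)[:2] for p in P]);m=M.mean(0);A=W.mean(0);d=W-A;N=M-m
ang=np.arctan2((N[:,0]*d[:,1]-N[:,1]*d[:,0]).sum(),(N*d).sum());Rz=np.array([[np.cos(ang),-np.sin(ang)],[np.sin(ang),np.cos(ang)]])
O=A-Rz@m;print(O,np.degrees(ang));print((Rz@N.T+A[:,None]-W.T)*1e3)
a=np.radians(13.7);Rz=np.array([[np.cos(a),-np.sin(a)],[np.sin(a),np.cos(a)]])
print('plate centre in holder',Rz.T@(np.array([.50282,-.21493])-O)*1e3)
# other cams
for n in('scene','side'):
    cc=cal(n);print(n)
    for nm,X in dict(O=(0,0,0),catch=(-60,42,79),hinge=(42,42,76.5),stopL=(-15,65,60),stopR=(15,65,60),v3=(-30,-51,46),v4=(30,-51,46),b1=(-90,-81,12),b2=(60,-81,12),b3=(60,81,12),b4=(-90,81,12)).items():
        p=np.array(X)/1e3;w=np.r_[Rz@p[:2]+O,p[2]];print(nm,w.round(4),proj(cc,w).round(1))
crop('scene1','s1z',195,275,165,245,7);crop('side1','d1z',240,330,160,230,7)
E
```

```text
[ 0.51780356 -0.21484902] 13.990401473986868
[[-0.18518353 -0.52913189  0.18056804  0.53374739]
 [ 0.19855116  0.21696362 -1.05480695  0.63929217]]
plate centre in holder [-14.57644604   3.46999878]
scene
O [ 0.5178 -0.2148  0.    ] [232.1 217.1]
catch [ 0.4496 -0.1883  0.079 ] [244.5 187.7]
hinge [ 0.5487 -0.1641  0.0765] [242.3 211.9]
stopL [ 0.4878 -0.1553  0.06  ] [251.  201.9]
stopR [ 0.517  -0.1481  0.06  ] [250.5 208.9]
v3 [ 0.5007 -0.2715  0.046 ] [216.1 200.9]
v4 [ 0.559  -0.2573  0.046 ] [214.1 214.9]
b1 [ 0.4495 -0.3149  0.012 ] [210.5 194.5]
b2 [ 0.5953 -0.2793  0.012 ] [204.9 228.8]
b3 [ 0.5569 -0.1219  0.012 ] [255.4 229.4]
b4 [ 0.4112 -0.1575  0.012 ] [257.6 195. ]
side
O [ 0.5178 -0.2148  0.    ] [278.9 201.3]
catch [ 0.4496 -0.1883  0.079 ] [299.5 186.5]
hinge [ 0.5487 -0.1641  0.0765] [266.4 190.4]
stopL [ 0.4878 -0.1553  0.06  ] [286.1 197.3]
stopR [ 0.517  -0.1481  0.06  ] [276.3 198.3]
v3 [ 0.5007 -0.2715  0.046 ] [285.5 179.8]
v4 [ 0.559  -0.2573  0.046 ] [267.2 181.6]
b1 [ 0.4495 -0.3149  0.012 ] [302.  181.7]
b2 [ 0.5953 -0.2793  0.012 ] [257.7 186. ]
b3 [ 0.5569 -0.1219  0.012 ] [262.9 215.6]
b4 [ 0.4112 -0.1575  0.012 ] [311.2 210.5]
```

View pics/s1z.png

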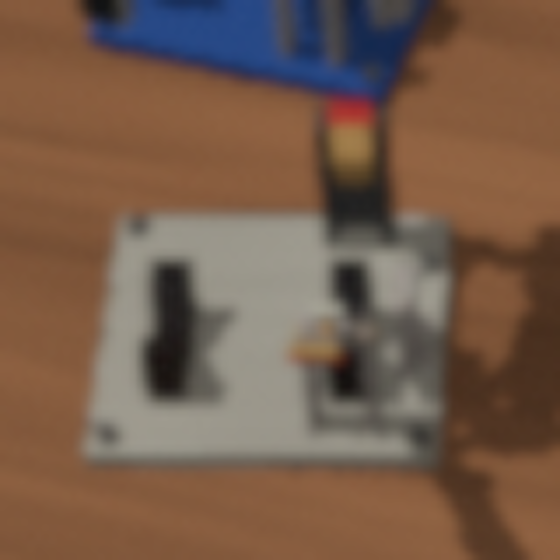

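View pics/d1z.png

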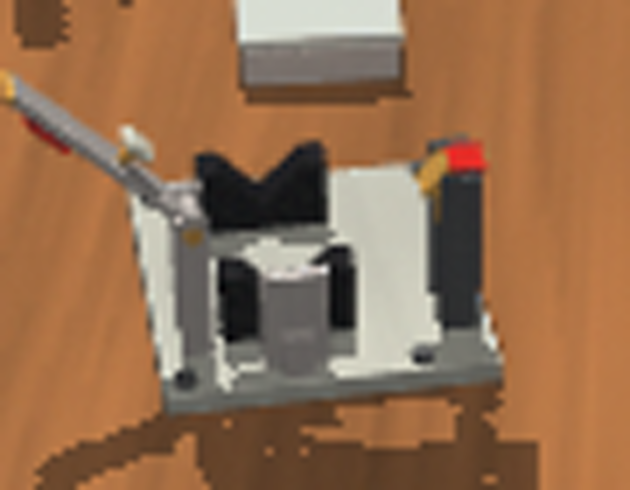

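```bash
python3 -m inch '{"slide": [[0,0,-335],[0,0,-335],[0,0,-335],[0,0,-335],[0,0,-335],[0,0,-335],[0,0,-335],[0,0,-335],[0,0,-335],[0,0,-335],[0,0,-335]], "dr": [[0,0,0],[0,0,0],[0,0,0],[0,0,0],[0,0,0],[0,0,0],[0,0,0],[0,0,0],[0,0,0],[0,0,0],[0,0,0]], "gripper": [80,80,80,80,80,80,80,80,80,80,80]}'
python3 - <<'E'
from h import *
import pickle
c,f=snap('wrist','w2');pickle.dump(c,open('c2.pkl','wb'))
S=cv2.imread('pics/w2.png');h=cv2.cvtColor(S,cv2.COLOR_BGR2HSV)
print(h[::60,::80,:].tolist() if 0 else '')
E
```

```text
time: 2.47
tool_pos: [0.4999, 0.0846, 0.3039]
ee_rot: [-0.5, -0.5, -0.5, 0.5]
force: [-0.3, -0.9, -0.6]
finger_gap: 0.0799
```

View pics/w2.png

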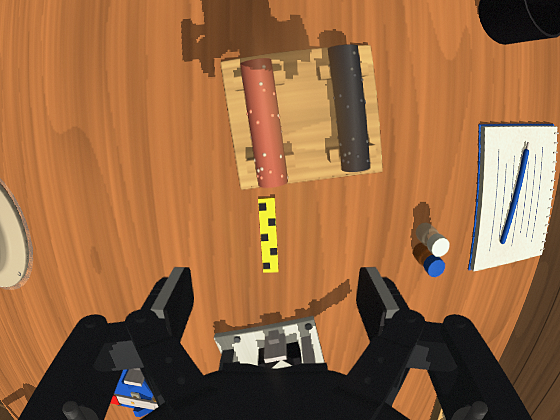

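```bash
python3 - <<'E'
from h import *
import pickle;c=pickle.load(open('c2.pkl','rb'))
S=cv2.imread('pics/w2.png');h=cv2.cvtColor(S,cv2.COLOR_BGR2HSV)
m=((h[:,:,0]<=7)|(h[:,:,0]>170))&(h[:,:,1]>100)
k=np.zeros(m.shape,np.uint8);k[50:195,230:300]=m[50:195,230:300]
k=cv2.morphologyEx(k,cv2.MORPH_OPEN,np.ones((3,3)))
k=cv2.morphologyEx(k,cv2.MORPH_CLOSE,np.ones((9,9)))
n,l,st,ce=cv2.connectedComponentsWithStats(k);i=1+np.argmax(st[1:,4]);print(st[i])
q=np.argwhere(l==i)[:,::-1].astype(np.float32)
# back-project outline rows: left/right edges per row, mid rays
L=[];W=[]
for v in range(st[i][1]+8,st[i][1]+st[i][3]-10,2):
    us=q[q[:,1]==v,0]
    a,b=onz(c,us.min()-.5,v,.0386),onz(c,us.max()+.5,v,.0386);L.append((a+b)[:2]/2);W.append(b[0]-a[0])
L=np.array(L);print('width',np.median(W))
d,_,x0,y0=[0]*4
vx,vy,x0,y0=cv2.fitLine(L.astype(np.float32),cv2.DIST_HUBER,0,.001,.001).ravel();print('dir angle from y (deg, + = ccw)',np.degrees(np.arctan2(-vx,vy)) if vy>0 else np.degrees(np.arctan2(vx,-vy)))
for v in(st[i][1]-.5,st[i][1]+st[i][3]-.5):
    us=q[np.abs(q[:,1]-v)<1.1,0];u=us.mean();print(v,u,onz(c,u,v,.05),onz(c,u,v,.0386))
print(x0,y0); np.save('line.npy',[vx,vy,x0,y0])
crop('w2','w2z',210,400,30,210,3.2)
E
```

```text
[ 241   63   41  124 2176]
width 0.01863923245555532
dir angle from y (deg, + = ccw) 10.921613
62.5 242.5 [0.46920551 0.2086951  0.05      ] [0.46811543 0.21011854 0.0386    ]
186.5 268.0 [0.49374228 0.08198537 0.05      ] [0.49351154 0.07897114 0.0386    ]
0.48243546 0.15248345
```

View pics/w2z.png

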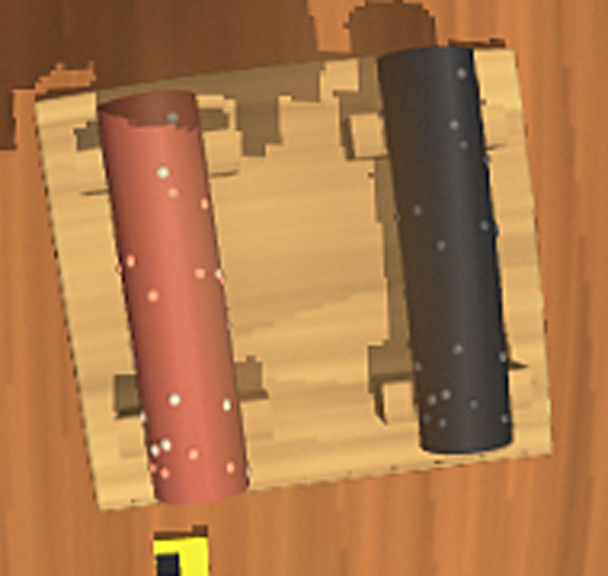

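```bash
python3 - <<'E'
from h import *
import pickle;c=pickle.load(open('c2.pkl','rb'))
S=cv2.imread('pics/w2.png');h=cv2.cvtColor(S,cv2.COLOR_BGR2LAB).astype(int)
m=(h[:,:,2]-h[:,:,1]<4)&(h[:,:,1]>142)
k=np.zeros(m.shape,np.uint8);k[50:195,230:300]=m[50:195,230:300]
k=cv2.morphologyEx(k,cv2.MORPH_CLOSE,np.ones((7,7)))
n,l,st,ce=cv2.connectedComponentsWithStats(k);i=1+np.argmax(st[1:,4]);print(st[i])
q=np.argwhere(l==i)[:,::-1]
def edge(side):
    P=[]
    for v in range(80,175,2):
        us=q[q[:,1]==v,0]; P.append((us.min()-.5 if side<0 else us.max()+.5,v))
    return np.array(P)
from numpy import cross
def plane(P):
    D=np.array([ray(c,*p)[1] for p in P]);_,s,V=np.linalg.svd(D);return V[2],s
nl,_=plane(edge(-1));nr,_=plane(edge(1));o=ray(c,0,0)[0]
ax=np.cross(nl,nr);ax/=np.linalg.norm(ax);ax*=np.sign(ax[1]);print('axis dir',ax,'tilt',np.degrees(np.arcsin(ax[2])),'yaw ccw from y',np.degrees(np.arctan2(-ax[0],ax[1])))
# axis lies in plane bisecting: unit normals oriented
nl*=np.sign(nl[0]);nr*=np.sign(nr[0]);nb=nl+nr;nb/=np.linalg.norm(nb)
half=np.arccos(np.clip(nl@nr,-1,1))/2;print('dist from radius',.016/np.sin(half),'dist from z',o[2]-.0386)
# point on axis at z=.0386 for given y
for y in(.08,.15,.21):
    x=o[0]-(nb[1]*(y-o[1])+nb[2]*(.0386-o[2]))/nb[0];print(x,y)
x0=o[0]-(nb[1]*(.15-o[1])+nb[2]*(.0386-o[2]))/nb[0]
d=np.array([ax[0],ax[1]]);d/=np.linalg.norm(d)
# ends: along axis middle line
mid=lambda v:(q[q[:,1]==v,0].min()+q[q[:,1]==v,0].max())/2
print(q[:,1].min(),q[:,1].max())
for z in(.0386,.0546):
  for (u,v) in((256,58.5),(273,186.5)):
    p=onz(c,u,v,z);print(z,v,p,(p[:2]-[x0,.15])@d)
vis=S.copy();vis[k>0]=(0,255,0);cv2.imwrite('pics/m2.png',cv2.resize(vis[30:210,210:400],None,fx=3.2,fy=3.2))
E
```

```text
[ 241   58   47  130 3559]
axis dir [-0.12277053  0.98198822  0.14361939] tilt 8.25733953916816 yaw ccw from y 7.126280315141203
dist from radius 0.37638700430403094 dist from z 0.33690596220780056
0.4971130991965266 0.08
0.48791206152172356 0.15
0.48002545780046385 0.21
58 187
0.0386 58.5 [0.48182338 0.21401539 0.0386    ] 0.06427621690762939
0.0386 186.5 [0.49886634 0.07896593 0.0386    ] -0.07184429681236289
0.0546 58.5 [0.4827023 0.2118325 0.0546   ] 0.06200116020798132
0.0546 186.5 [0.49893588 0.08319668 0.0546    ] -0.0676548546196567
```

View pics/m2.png

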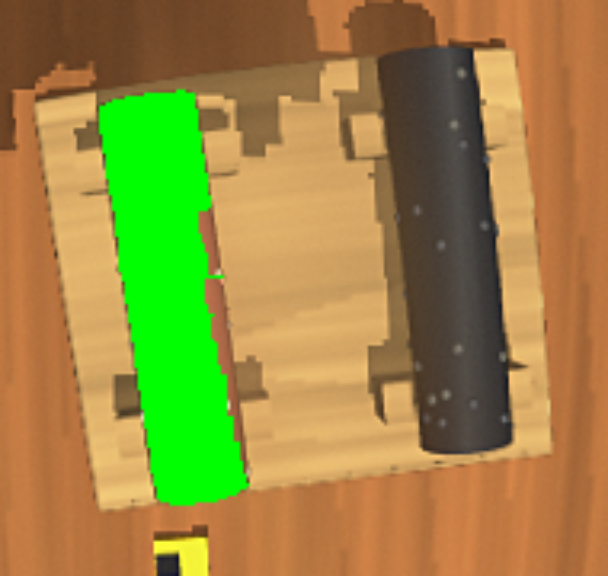

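```bash
python3 - <<'E'
from h import *
import pickle;c=pickle.load(open('c2.pkl','rb'))
S=cv2.imread('pics/w2.png');h=cv2.cvtColor(S,cv2.COLOR_BGR2LAB).astype(int)
v=120;print([(u,h[v,u,0],h[v,u,1],h[v,u,2]) for u in range(268,284)])
for T in(7,10):
    m=(h[:,:,2]-h[:,:,1]<T)&(h[:,:,1]>140)
    k=np.zeros(m.shape,np.uint8);k[50:195,230:300]=m[50:195,230:300]
    k=cv2.morphologyEx(k,cv2.MORPH_CLOSE,np.ones((5,5)))
    n,l,st,ce=cv2.connectedComponentsWithStats(k);i=1+np.argmax(st[1:,4])
    q=np.argwhere(l==i)[:,::-1]
    E={s:np.array([((q[q[:,1]==v,0].min()-.5) if s<0 else (q[q[:,1]==v,0].max()+.5),v) for v in range(95,178,2)]) for s in(-1,1)}
    N=[]
    for s in(-1,1):
        f=np.polyfit(E[s][:,1],E[s][:,0],1);r=E[s][:,0]-np.polyval(f,E[s][:,1]);g=abs(r)<1;P=E[s][g];print(T,s,g.sum(),r[g].std())
        D=np.array([ray(c,*p)[1] for p in P]);n=np.linalg.svd(D)[2][2];N.append(n*np.sign(n[0]))
    o=ray(c,0,0)[0];nl,nr=N;ax=np.cross(nl,nr);ax/=np.linalg.norm(ax);ax*=np.sign(ax[1]);nb=nl+nr;nb/=np.linalg.norm(nb)
    half=np.arccos(nl@nr)/2;print('tilt',np.degrees(np.arcsin(ax[2])),'dist',.016/np.sin(half),o[2]-.0386)
    X=lambda y:o[0]-(nb[1]*(y-o[1])+nb[2]*(.0386-o[2]))/nb[0]
    print('yaw',np.degrees(np.arctan2(-(X(.2)-X(.1)),.1)),X(.08),X(.15),X(.21))
    for y in (st[i][1]-.5,st[i][1]+st[i][3]-.5): print(y,[onz(c,(256 if y<100 else 273),y,z)[1] for z in(.0386,.05)])
# rack board corners z=.01 zoom
P=[(36,100),(514,50),(551,452),(99,509)]
W=np.array([onz(c,210+(x+.5)/3.2-.5,30+(y+.5)/3.2-.5,.01)[:2] for x,y in P])
print(W,[np.linalg.norm(W[i]-W[(i+1)%4]) for i in range(4)])
M=np.array([(-85,75),(85,75),(85,-75),(-85,-75)])/1e3;A=W.mean(0);d=W-A
a=np.arctan2((M[:,0]*d[:,1]-M[:,1]*d[:,0]).sum(),(M*d).sum());print('rack',A,np.degrees(a),'core place',A+np.array([np.cos(a),np.sin(a)])*-.045)
E
```

```text
[(268, np.int64(154), np.int64(161), np.int64(161)), (269, np.int64(152), np.int64(160), np.int64(161)), (270, np.int64(147), np.int64(160), np.int64(160)), (271, np.int64(147), np.int64(159), np.int64(160)), (272, np.int64(146), np.int64(158), np.int64(160)), (273, np.int64(142), np.int64(157), np.int64(160)), (274, np.int64(142), np.int64(155), np.int64(160)), (275, np.int64(139), np.int64(154), np.int64(158)), (276, np.int64(135), np.int64(153), np.int64(159)), (277, np.int64(130), np.int64(152), np.int64(159)), (278, np.int64(124), np.int64(151), np.int64(157)), (279, np.int64(105), np.int64(145), np.int64(153)), (280, np.int64(181), np.int64(138), np.int64(168)), (281, np.int64(180), np.int64(138), np.int64(169)), (282, np.int64(178), np.int64(139), np.int64(168)), (283, np.int64(178), np.int64(139), np.int64(168))]
7 -1 42 0.31997737169554125
7 1 42 0.37198235325293433
tilt 0.4359343746570763 dist 0.34895714823834484 0.33690596220780056
yaw 7.765616997220373 0.4987931512624214 0.489247135496432 0.48106483626844115
57.5 [np.float64(0.21507209969429078), np.float64(0.2134810393352914)]
187.5 [np.float64(0.07785655616398575), np.float64(0.08090850415661846)]
10 -1 42 0.3168813202209351
10 1 42 0.30640661055302515
tilt -0.6382587418785955 dist 0.3435931871320977 0.33690596220780056
yaw 7.746726393916727 0.49899588120575106 0.48947337281906705 0.48131122277333793
49.5 [np.float64(0.22356023977816158), np.float64(0.22168196337726725)]
187.5 [np.float64(0.07785655616398575), np.float64(0.08090850415661846)]
[[0.44135106 0.2164767 ]
 [0.60832647 0.23833457]
 [0.62813007 0.09156766]
 [0.46087836 0.068833  ]] [np.float64(0.16839997990129138), np.float64(0.1480969509721725), np.float64(0.16878981099251242), np.float64(0.14892943874362533)]
rack [0.53467149 0.15380298] 7.603752111519203 core place [0.49006718 0.14784852]
```

```bash
python3 -m inch '{"slide": [[40,-9,-40],[80,-9,-53],[110,-9,-53],[130,-9,-53],[150,-9,-53],[170,-9,-53],[170,-9,-53],[170,-9,-53]], "dr": [[-7.1,0,0],[-7.7,0,0],[-7.7,0,0],[-7.7,0,0],[-7.7,0,0],[-7.7,0,0],[-7.7,0,0],[-7.7,0,0]], "gripper": [60,60,60,60,60,60,60,60]}' 40
python3 - <<'E'
from h import *
import pickle
s=arm.state();print(s['tool_pos'],R_tool().as_matrix().round(4))
c,f=snap('wrist','w3');pickle.dump(c,open('c3.pkl','wb'))
E
```

```text
time: 3.18
tool_pos: [0.491, 0.1365, 0.1333]
ee_rot: [0.531, 0.465, 0.532, -0.467]
force: [0.6, 0.1, 0.6]
finger_gap: 0.0599
[0.49095687 0.13651651 0.13328462] [[-2.400e-03  9.914e-01  1.308e-01]
 [-8.000e-04  1.308e-01 -9.914e-01]
 [-1.000e+00 -2.400e-03  4.000e-04]]
```

View pics/w3.png

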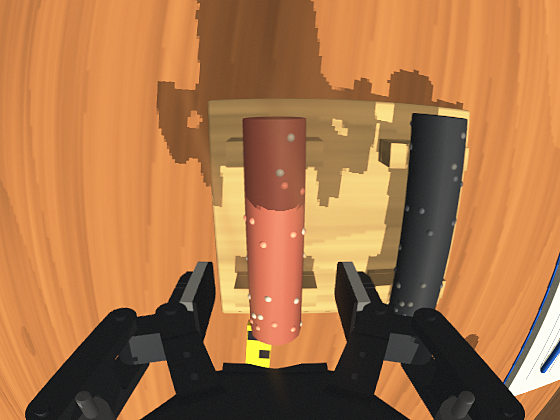

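The core is centred between the fingers (core at u≈275, fingers at 212 and 340) and the yaw is aligned. Next I descend and grip.

```bash
python3 -m inch '{"slide": [[15,0,0],[30,0,0],[41,0,0],[41,0,0],[41,0,0]], "dr": [[0,0,0],[0,0,0],[0,0,0],[0,0,0],[0,0,0]], "gripper": [60,60,60,50,40]}' 40
python3 -m inch '{"slide": [[0,0,0],[0,0,0],[0,0,0],[0,0,0],[0,0,0]], "dr": [[0,0,0],[0,0,0],[0,0,0],[0,0,0],[0,0,0]], "gripper": [34,33,32,28,25]}' 40
python3 -c "
from h import *
s=arm.state();print(s['force'],s['torque'],s['tool_pos'],s['finger_gap'])"
```

```text
time: 3.65
tool_pos: [0.4919, 0.1378, 0.094]
ee_rot: [0.533, 0.466, 0.532, -0.465]
force: [0.0, 0.6, 1.0]
finger_gap: 0.0407
time: 4.07
tool_pos: [0.4905, 0.1381, 0.0939]
ee_rot: [0.532, 0.465, 0.532, -0.466]
force: [-3.8, -2.4, 6.5]
finger_gap: 0.031
[-3.84110163 -2.38255264  6.52993015] [-0.22003699  0.59714659  0.005194  ] [0.49048498 0.13805921 0.09387341] 0.03096863403531362
```

```bash
python3 -m inch '{"slide": [[-3,0,0],[-10,0,0],[-25,0,0],[-40,0,0],[-40,0,0],[-40,0,0],[-40,0,0]], "dr": [[0,0,0],[0,0,0],[0,0,0],[0,0,0],[0,0,0],[0,0,0],[0,0,0]], "gripper": [25,25,25,25,25,25,25]}' 45
python3 -c "
from h import *
s=arm.state();print(s['force'],s['torque'],s['tool_pos'],s['finger_gap'])
snap('wrist','w4')"
```

```text
time: 4.65
tool_pos: [0.4909, 0.1383, 0.1326]
ee_rot: [0.532, 0.465, 0.532, -0.465]
force: [-0.1, -0.4, -2.6]
finger_gap: 0.0305
[-0.09656524 -0.39560614 -2.62503824] [-0.05673818 -0.03127713 -0.00971881] [0.4908585  0.13827505 0.13257019] 0.030517620443648183
```

View pics/w4.png

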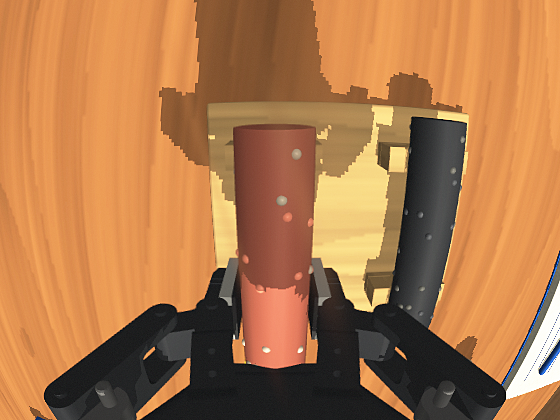

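```bash
python3 - <<'E'
from h import *
for n,(x0,x1,y0,y1) in dict(scene=(315,375,212,240),side=(255,295,240,305)).items():
    c=cal(n);S=cv2.imread(f'pics/{n}0.png');h=cv2.cvtColor(S,cv2.COLOR_BGR2LAB).astype(int)
    m=(h[:,:,2]-h[:,:,1]<(2 if n=='scene' else 4))&(h[:,:,1]>142);k=np.zeros(m.shape,np.uint8);k[y0:y1,x0:x1]=m[y0:y1,x0:x1]
    N,l,st,ce=cv2.connectedComponentsWithStats(k);i=1+np.argmax(st[1:,4]);print(n,st[i],ce[i])
    d=np.array([-.134,.991,0]);e=np.array([.991,.134,0]);M=np.array([.4896,.1473,.0386])
    P=np.array([proj(c,M+s*.065*d+.016*(np.cos(t)*e+np.sin(t)*np.array([0,0,1]))) for s in(-1,1) for t in np.arange(0,6.28,.3)])
    print('pred bbox',P.min(0),P.max(0)-P.min(0))
# core end check
import pickle
c=cal('wrist');s=arm.state();R=R_tool().as_matrix()
for v in(124,126):
    for dz in(0,.016):
        z=s['tool_pos'][2]-.0553+dz;p=onz(c,275,v,z);print(v,dz,R.T@(p-s['tool_pos'])*1e3)
E
```

```text
scene [324 219  40  12 329] [343.63221884 224.61094225]
pred bbox [321.86099907 217.82158377] [42.53402253 13.87779571]
side [268 252  14  46 510] [274.31960784 275.02156863]
pred bbox [268.02703963 251.83346091] [13.77642036 46.09186136]
124 0 [ 55.29435513   0.74176535 -74.99664967]
124 0.016 [ 39.29430941   0.71295794 -76.04153941]
126 0 [ 55.29440572   0.74199319 -74.2122095 ]
126 0.016 [ 39.29435363   0.71315707 -75.35596405]
```

```bash
cat > to.py <<'E'
import sys
from h import *
O=np.array([.5172,-.2140]);A=13.85
def rep(hx,hy,z,O=O,A=A):
    s=arm.state();R=R_tool().as_matrix();a=np.radians(A)
    Rz=np.array([[np.cos(a),-np.sin(a)],[np.sin(a),np.cos(a)]])
    t=np.r_[O+Rz@np.array([hx,hy])/1e3,z/1e3]
    Rt=np.array([[0,Rz[0,0],-Rz[0,1]],[0,Rz[1,0],-Rz[1,1]],[-1,0,0]])
    print('slide',(R.T@(t-s['tool_pos'])*1e3).round(1),'dr',np.degrees(Ro.from_matrix(R.T@Rt).as_rotvec()).round(2))
    print('now in holder',(Rz.T@(s['tool_pos'][:2]-O)*1e3).round(1),'z',(s['tool_pos'][2]*1e3).round(1),'F(h)',(Rz.T@s['force'][:2]).round(2),s['force'][2].round(2),'T',s['torque'].round(2),'gap',round(s['finger_gap']*1e3,1),'t',round(s['time'],2))
if __name__=='__main__': rep(*map(float,sys.argv[1:4]))
E
python3 to.py 0 -17.5 200
```

```text
slide [-67.7 -18.8 370. ] dr [-6.18  0.    0.06]
now in holder [ 58.5 348.4] z 132.2 F(h) [0.07 1.12] -2.87 T [-0.07  0.03  0.05] gap 30.6 t 4.7
```

```bash
python3 -m inch '{"slide": [[-40,0,0],[-80,-2,20],[-110,-4,50],[-118,-6,80],[-118,-8,115],[-118,-10,150],[-118,-12,185],[-118,-13,220],[-118,-15,255],[-118,-17,290],[-118,-18,320],[-118,-19,345],[-118,-19,360],[-115,-19,370],[-100,-19,370],[-85,-19,370],[-68,-19,370],[-68,-19,370]], "dr": [[0,0,0],[0,0,0],[-0.5,0,0],[-1,0,0],[-1.5,0,0],[-2,0,0],[-2.5,0,0],[-3,0,0],[-3.5,0,0],[-4,0,0],[-4.5,0,0],[-5,0,0],[-5.5,0,0],[-6.2,0,0],[-6.2,0,0],[-6.2,0,0],[-6.2,0,0],[-6.2,0,0]], "gripper": [25,25,25,25,25,25,25,25,25,25,25,25,25,25,25,25,25,25]}' 45
python3 - <<'E'
from to import *
rep(0,-17.5,120)
import pickle
c,f=snap('wrist','w5');pickle.dump(c,open('c5.pkl','wb'));snap('side','side5')
crop('side5','side5z',230,340,130,230,6)
E
```

```text
time: 6.2
tool_pos: [0.5193, -0.2299, 0.1964]
ee_rot: [0.553, 0.436, 0.56, -0.437]
force: [-0.7, 0.1, -2.3]
finger_gap: 0.0306
slide [76.4  2.3  2.1] dr [-0.01 -0.37  0.37]
now in holder [ -1.8 -15.9] z 196.4 F(h) [-0.69  0.29] -2.33 T [ 0.02  0.05 -0.05] gap 30.6 t 6.2
```

View pics/w5.png

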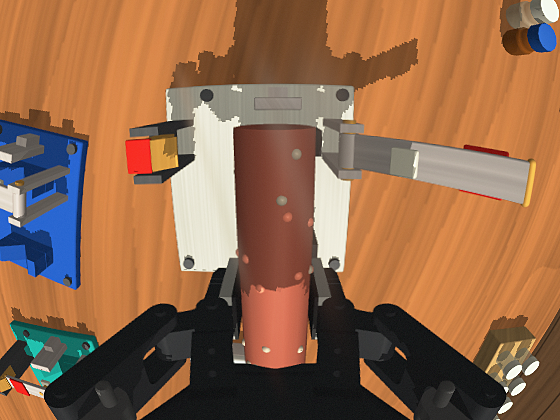

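View pics/side5z.png

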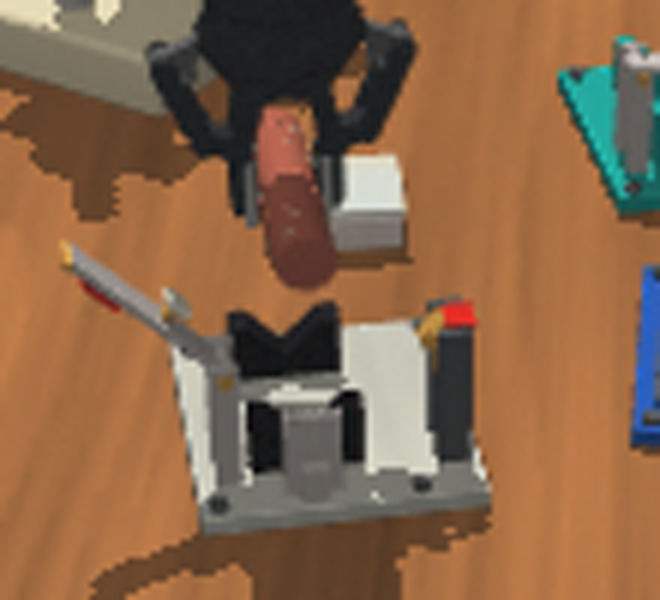

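```bash
python3 - <<'E'
from to import *
import pickle;c=pickle.load(open('c5.pkl','rb'))
crop('w5','w5z',120,380,60,200,3)
a=np.radians(A);Rz=np.array([[np.cos(a),-np.sin(a)],[np.sin(a),np.cos(a)]])
h=lambda u,v,z:(Rz.T@(onz(c,u,v,z)[:2]-O)*1e3).round(1)
print('stop corners',[h(u,v,.06) for u,v in((254,97.5),(302,97),(254,110),(302,110))])
print('plate far edge',h(167,87,.012),h(353,87,.012),'screws',h(206,95,.012),h(342,95,.012),h(189,263,.012),h(334,263,.012))
E
```

```text
stop corners [array([-14.9,  71.7]), array([15.3, 72.1]), array([-15. ,  63.7]), array([15.4, 63.7])]
plate far edge [-88.5  84.6] [59.3 82.8] screws [-56.1  76. ] [50.6 75.9] [-80.3 -70.3] [ 51.1 -69.2]
```

View pics/w5z.png

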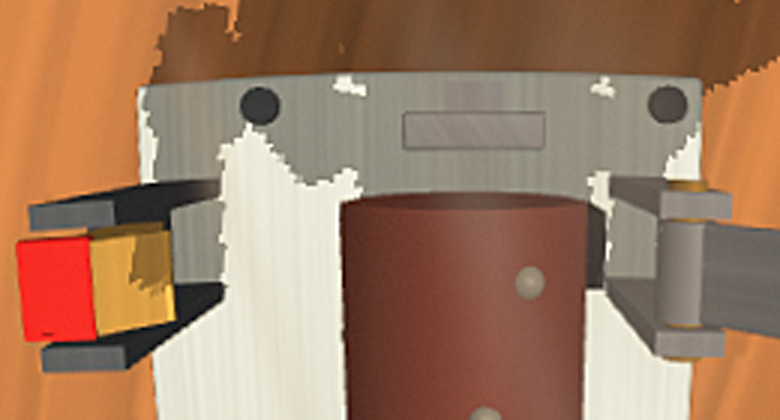

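```bash
python3 to.py 0 -17.5 115; python3 -m inch '{"slide": [[25,1,1],[50,2,2],[70,2,2],[80,2,2],[80,2,2]], "dr": [[0,0,0],[0,0,0],[0,0,0],[0,0,0],[0,0,0]], "gripper": [25,25,25,25,25]}' 45;  python3 to.py 0 -17.5 105
```

```text
slide [84.7  0.5  0.6] dr [ 0.01 -0.12  0.13]
now in holder [ -0.3 -17.1] z 199.7 F(h) [-0.2  -1.09] -2.24 T [-0.03 -0.03  0.03] gap 30.7 t 6.3
time: 6.72
tool_pos: [0.5232, -0.2318, 0.1194]
ee_rot: [0.555, 0.436, 0.558, -0.436]
force: [-0.3, 0.9, -1.2]
finger_gap: 0.0306
slide [14.4 -1.5 -1.2] dr [ 0.03 -0.14  0.15]
now in holder [  1.6 -18.8] z 119.4 F(h) [-0.13  0.92] -1.22 T [ 0.    0.01 -0.01] gap 30.6 t 6.72
```

```bash
python3 -m inch '{"slide": [[3,-1.5,-1],[6,-1.5,-1],[9,-1.5,-1],[9,-1.5,-1],[9,-1.5,-1],[9,-1.5,-1]], "dr": [[0,0,0],[0,0,0],[0,0,0],[0,0,0],[0,0,0],[0,0,0]], "gripper": [25,25,25,25,25,25]}' 45;  python3 to.py 0 -17.5 104
```

```text
time: 7.22
tool_pos: [0.5225, -0.2319, 0.1124]
ee_rot: [0.557, 0.436, 0.556, -0.436]
force: [-0.7, 0.1, -2.7]
finger_gap: 0.0305
slide [ 8.4 -0.9 -1.2] dr [ 0.02  0.04 -0.04]
now in holder [  0.9 -18.7] z 112.4 F(h) [-0.66  0.29] -2.7 T [-0.01 -0.02 -0.04] gap 30.5 t 7.22
```

```bash
python3 -m inch '{"slide": [[1,-0.5,-0.5],[2,-1,-1],[3,-1,-1],[4,-1,-1],[5,-1,-1],[5,-1,-1],[5,-1,-1]], "dr": [[0,0,0],[0,0,0],[0,0,0],[0,0,0],[0,0,0],[0,0,0],[0,0,0]], "gripper": [25,25,25,25,25,25,25]}' 45;  python3 to.py 0 -17.5 104; python3 to.py 0 -17.5 104
```

```text
time: 7.8
tool_pos: [0.5211, -0.2311, 0.1068]
ee_rot: [0.557, 0.436, 0.557, -0.436]
force: [-0.1, 0.6, -2.8]
finger_gap: 0.0306
slide [2.8 0.3 0. ] dr [ 0.02 -0.    0.01]
now in holder [ -0.3 -17.5] z 106.8 F(h) [0.07 0.58] -2.79 T [-0.    0.01 -0.01] gap 30.6 t 7.8
slide [2.8 0.3 0. ] dr [ 0.02 -0.    0.01]
now in holder [ -0.3 -17.5] z 106.8 F(h) [0.07 0.58] -2.79 T [-0.    0.01 -0.01] gap 30.6 t 7.8
```

```bash
python3 -c "
from h import *
snap('side','side6');crop('side6','side6z',230,340,130,230,6)"
```

```text
(no output)
```

View pics/side6z.png

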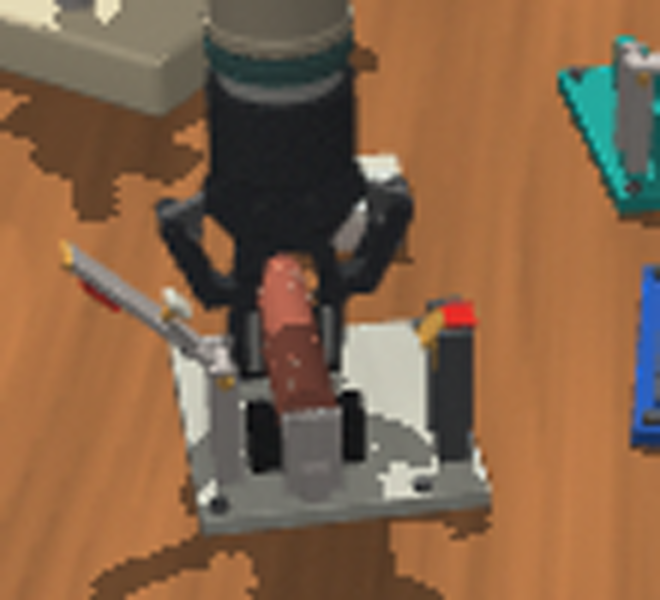

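The core is just above the Vs and aligned with the stop. I'll lower it in sub-millimetre steps.

```bash
python3 -m inch '{"slide": [[0.5,0,0],[1,0,0],[1.5,0,0],[1.5,0,0]], "dr": [[0,0,0],[0,0,0],[0,0,0],[0,0,0]], "gripper": [25,25,25,25]}' 45;  python3 to.py 0 -17.5 104; python3 -m inch '{"slide": [[0.5,0,0],[1,0,0],[1,0,0]], "dr": [[0,0,0],[0,0,0],[0,0,0]], "gripper": [25,25,25]}' 45;  python3 to.py 0 -17.5 104
```

```text
time: 8.18
tool_pos: [0.521, -0.2311, 0.1053]
ee_rot: [0.557, 0.436, 0.557, -0.436]
force: [-0.7, -0.1, -2.8]
finger_gap: 0.0306
slide [1.3 0.4 0. ] dr [ 0.02 -0.    0.01]
now in holder [ -0.4 -17.5] z 105.3 F(h) [-0.71  0.06] -2.76 T [-0.03 -0.02  0.02] gap 30.6 t 8.18
time: 8.43
tool_pos: [0.521, -0.2311, 0.1043]
ee_rot: [0.557, 0.436, 0.557, -0.436]
force: [-0.3, -0.1, -2.5]
finger_gap: 0.0309
slide [ 0.3  0.4 -0. ] dr [0.02 0.   0.01]
now in holder [ -0.4 -17.5] z 104.3 F(h) [-0.28 -0.03] -2.46 T [-0.06  0.03 -0.01] gap 30.9 t 8.43
```

```bash
for i in 1 2; do :; done; python3 -m inch '{"slide": [[0.4,0,0],[0.4,0,0]], "dr": [[0,0,0],[0,0,0]], "gripper": [25,25]}' 45;  python3 to.py 0 -17.5 104; python3 -m inch '{"slide": [[0.4,0,0],[0.4,0,0]], "dr": [[0,0,0],[0,0,0]], "gripper": [25,25]}' 45;  python3 to.py 0 -17.5 104; python3 -m inch '{"slide": [[0.4,0,0],[0.4,0,0]], "dr": [[0,0,0],[0,0,0]], "gripper": [25,25]}' 45;  python3 to.py 0 -17.5 104
```

```text
time: 8.6
tool_pos: [0.521, -0.2311, 0.1042]
ee_rot: [0.557, 0.436, 0.557, -0.436]
force: [-0.9, 0.1, 0.0]
finger_gap: 0.0306
slide [ 0.2  0.4 -0. ] dr [0.02 0.01 0.01]
now in holder [ -0.4 -17.5] z 104.2 F(h) [-0.82  0.33] 0.04 T [-0.01  0.16 -0.01] gap 30.6 t 8.6
time: 8.77
tool_pos: [0.521, -0.2312, 0.1041]
ee_rot: [0.557, 0.436, 0.557, -0.436]
force: [-2.2, -0.8, 2.7]
finger_gap: 0.0307
slide [ 0.1  0.5 -0.1] dr [0.02 0.02 0.  ]
now in holder [ -0.5 -17.6] z 104.1 F(h) [-2.36 -0.28] 2.66 T [0.03 0.35 0.02] gap 30.7 t 8.77
time: 8.93
tool_pos: [0.5209, -0.2312, 0.104]
ee_rot: [0.557, 0.436, 0.557, -0.436]
force: [-3.5, 0.1, 6.9]
finger_gap: 0.0304
slide [ 0.   0.5 -0.1] dr [0.03 0.03 0.01]
now in holder [ -0.5 -17.6] z 104.0 F(h) [-3.34  0.93] 6.93 T [0.03 0.41 0.  ] gap 30.4 t 8.93
```

```bash
python3 -m inch '{"slide": [[-0.4,-0.3,0],[-0.8,-0.5,0],[-0.8,-0.5,0]], "dr": [[0,0,0],[0,0,0],[0,0,0]], "gripper": [25,25,25]}' 30;  python3 to.py 0 -17.5 104
```

```text
time: 9.18
tool_pos: [0.5208, -0.2312, 0.104]
ee_rot: [0.557, 0.436, 0.556, -0.436]
force: [-1.0, -0.5, 1.7]
finger_gap: 0.0303
slide [ 0.   0.7 -0.1] dr [ 0.01  0.02 -0.03]
now in holder [ -0.7 -17.6] z 104.0 F(h) [-1.05 -0.23] 1.65 T [ 0.04  0.08 -0.02] gap 30.3 t 9.18
```

```bash
python3 -m inch '{"slide": [[0,0,-0.5],[0,0,-1],[0,0,-1.5],[0,0,-2],[0,0,-2.5],[0,0,-3]], "dr": [[0,0,0],[0,0,0],[0,0,0],[0,0,0],[0,0,0],[0,0,0]], "gripper": [25,25,25,25,25,25]}' 30;  python3 to.py 0 -17.5 104;  python3 -m inch '{"slide": [[0,0,-0.3],[0,0,-0.6],[0,0,-0.9],[0,0,-0.9]], "dr": [[0,0,0],[0,0,0],[0,0,0],[0,0,0]], "gripper": [25,25,25,25]}' 30;  python3 to.py 0 -17.5 104
```

```text
time: 9.68
tool_pos: [0.5201, -0.2284, 0.104]
ee_rot: [0.557, 0.436, 0.557, -0.436]
force: [0.2, -2.1, 0.0]
finger_gap: 0.031
slide [0.  0.7 2.8] dr [ 0.02  0.03 -0.02]
now in holder [ -0.7 -14.7] z 104.0 F(h) [-0.34 -2.08] 0.01 T [-0.35 -0.06 -0.02] gap 31.0 t 9.68
time: 10.02
tool_pos: [0.5198, -0.2273, 0.104]
ee_rot: [0.557, 0.436, 0.557, -0.436]
force: [0.2, -1.0, -0.7]
finger_gap: 0.0305
slide [0.  0.7 3.9] dr [ 0.02  0.01 -0.02]
now in holder [ -0.7 -13.6] z 104.0 F(h) [-0.05 -1.  ] -0.75 T [-0.24 -0.07 -0.02] gap 30.5 t 10.02
```

```bash
python3 -m inch '{"slide": [[0,0,-0.4],[0,0,-0.8],[0,0,-1.2],[0,0,-1.6],[0,0,-1.6]], "dr": [[0,0,0],[0,0,0],[0,0,0],[0,0,0],[0,0,0]], "gripper": [25,25,25,25,25]}' 30;  python3 to.py 0 -17.5 104;  python3 -m inch '{"slide": [[0,0,-0.3],[0,0,-0.6],[0,0,-0.6]], "dr": [[0,0,0],[0,0,0],[0,0,0]], "gripper": [25,25,25]}' 30;  python3 to.py 0 -17.5 104;  python3 -m inch '{"slide": [[0,0,-0.3],[0,0,-0.6],[0,0,-0.6]], "dr": [[0,0,0],[0,0,0],[0,0,0]], "gripper": [25,25,25]}' 30;  python3 to.py 0 -17.5 104
```

```text
time: 10.43
tool_pos: [0.5194, -0.2257, 0.104]
ee_rot: [0.557, 0.436, 0.557, -0.436]
force: [0.4, -1.7, -0.7]
finger_gap: 0.0304
slide [0.  0.7 5.6] dr [ 0.02  0.   -0.02]
now in holder [ -0.7 -11.9] z 104.0 F(h) [-0.   -1.74] -0.68 T [-0.15 -0.16 -0.03] gap 30.4 t 10.43
time: 10.68
tool_pos: [0.5193, -0.2252, 0.104]
ee_rot: [0.557, 0.436, 0.557, -0.436]
force: [1.1, -0.7, -0.6]
finger_gap: 0.0307
slide [0.  0.7 6.1] dr [ 0.02  0.01 -0.02]
now in holder [ -0.7 -11.4] z 104.0 F(h) [ 0.88 -0.94] -0.61 T [-0.14 -0.2  -0.08] gap 30.7 t 10.68
time: 10.93
tool_pos: [0.5191, -0.2246, 0.104]
ee_rot: [0.557, 0.436, 0.557, -0.436]
force: [1.6, -1.9, -0.2]
finger_gap: 0.0307
slide [0.  0.7 6.7] dr [ 0.01  0.01 -0.02]
now in holder [ -0.7 -10.8] z 104.0 F(h) [ 1.12 -2.28] -0.18 T [-0.15 -0.27 -0.03] gap 30.7 t 10.93
```

Not yet on the stop. I'll keep going in 0.3 mm steps.

```bash
for k in 1; do :; done; python3 -m inch '{"slide": [[0,0,-0.3],[0,0,-0.3]], "dr": [[0,0,0],[0,0,0]], "gripper": [25,25]}' 30;  python3 to.py 0 -17.5 104;  python3 -m inch '{"slide": [[0,0,-0.3],[0,0,-0.3]], "dr": [[0,0,0],[0,0,0]], "gripper": [25,25]}' 30;  python3 to.py 0 -17.5 104;  python3 -m inch '{"slide": [[0,0,-0.3],[0,0,-0.3]], "dr": [[0,0,0],[0,0,0]], "gripper": [25,25]}' 30;  python3 to.py 0 -17.5 104
```

```text
time: 11.1
tool_pos: [0.519, -0.2244, 0.104]
ee_rot: [0.557, 0.436, 0.557, -0.436]
force: [1.2, -1.0, -0.5]
finger_gap: 0.0308
slide [0.  0.7 7. ] dr [ 0.02  0.01 -0.01]
now in holder [ -0.7 -10.5] z 104.0 F(h) [ 0.92 -1.23] -0.49 T [-0.12 -0.31 -0.03] gap 30.8 t 11.1
time: 11.27
tool_pos: [0.5189, -0.2241, 0.104]
ee_rot: [0.557, 0.436, 0.557, -0.436]
force: [2.1, -1.0, -1.4]
finger_gap: 0.0305
slide [0.  0.7 7.3] dr [ 0.02  0.01 -0.01]
now in holder [ -0.7 -10.2] z 104.0 F(h) [ 1.85 -1.49] -1.39 T [-0.21 -0.34 -0.05] gap 30.5 t 11.27
time: 11.43
tool_pos: [0.5189, -0.224, 0.104]
ee_rot: [0.557, 0.436, 0.556, -0.436]
force: [2.2, -0.9, -1.6]
finger_gap: 0.0302
slide [0.  0.7 7.3] dr [ 0.02  0.04 -0.02]
now in holder [ -0.7 -10.2] z 104.0 F(h) [ 1.97 -1.41] -1.61 T [-0.21 -0.33 -0.1 ] gap 30.2 t 11.43
```

```bash
python3 -m inch '{"slide": [[0,0.2,-0.3],[0,0.2,-0.3]], "dr": [[0,0,0],[0,0,0]], "gripper": [25,25]}' 30;  python3 to.py 0 -17.5 104;  python3 -m inch '{"slide": [[0,0.1,-0.3],[0,0.1,-0.3]], "dr": [[0,0,0],[0,0,0]], "gripper": [25,25]}' 30;  python3 to.py 0 -17.5 104;  python3 -m inch '{"slide": [[0,0,-0.2],[0,0,-0.2]], "dr": [[0,0,0],[0,0,0]], "gripper": [25,25]}' 30;  python3 to.py 0 -17.5 104
```

```text
time: 11.6
tool_pos: [0.519, -0.224, 0.104]
ee_rot: [0.557, 0.436, 0.556, -0.436]
force: [2.1, -3.8, -1.2]
finger_gap: 0.0305
slide [0.  0.7 7.4] dr [0.04 0.07 0.  ]
now in holder [ -0.7 -10.1] z 104.0 F(h) [ 1.09 -4.22] -1.18 T [-0.53 -0.23 -0.03] gap 30.5 t 11.6
time: 11.77
tool_pos: [0.519, -0.224, 0.1041]
ee_rot: [0.557, 0.435, 0.556, -0.436]
force: [1.5, -4.1, -1.9]
finger_gap: 0.0307
slide [0.1 0.6 7.4] dr [0.04 0.1  0.01]
now in holder [ -0.6 -10.1] z 104.1 F(h) [ 0.45 -4.29] -1.93 T [-0.71 -0.22  0.01] gap 30.7 t 11.77
time: 11.93
tool_pos: [0.519, -0.2239, 0.1041]
ee_rot: [0.557, 0.435, 0.556, -0.436]
force: [0.4, -5.9, -2.9]
finger_gap: 0.0307
slide [0.1 0.6 7.4] dr [0.05 0.12 0.  ]
now in holder [ -0.6 -10.1] z 104.1 F(h) [-1.05 -5.79] -2.89 T [-0.82 -0.23 -0.03] gap 30.7 t 11.93
```

```bash
python3 -m inch '{"slide": [[0.3,0,-0.1],[0.4,0,-0.1]], "dr": [[0,0,0],[0,0,0]], "gripper": [25,25]}' 20;  python3 to.py 0 -17.5 104;  python3 -m inch '{"slide": [[0,0,0],[0,0,0],[0,0,0],[0,0,0],[0,0,0],[0,0,0]], "dr": [[0,0,0],[0,0,0],[0,0,0],[0,0,0],[0,0,0],[0,0,0]], "gripper": [31,33,36,40,46,50]}' 20;  python3 to.py 0 -17.5 104
```

```text
time: 12.1
tool_pos: [0.519, -0.2239, 0.104]
ee_rot: [0.557, 0.435, 0.556, -0.436]
force: [0.6, -5.2, 0.9]
finger_gap: 0.0305
slide [0.  0.6 7.4] dr [0.05 0.13 0.  ]
now in holder [ -0.6 -10.1] z 104.0 F(h) [-0.69 -5.23] 0.94 T [-0.78 -0.12 -0.05] gap 30.5 t 12.1
time: 12.6
tool_pos: [0.5185, -0.2224, 0.1034]
ee_rot: [0.556, 0.436, 0.557, -0.436]
force: [-0.9, -0.2, 0.6]
finger_gap: 0.0502
slide [-0.6  0.7  9. ] dr [ 0.03 -0.05  0.04]
now in holder [-0.8 -8.5] z 103.4 F(h) [-0.92  0.05] 0.65 T [ 0.04 -0.03 -0.  ] gap 50.2 t 12.6
```

```bash
python3 -m inch '{"slide": [[-5,0,0],[-20,0,0],[-45,0,0],[-75,0,10],[-105,0,20],[-120,0,30],[-120,0,30],[-120,0,30],[-120,0,30]], "dr": [[0,0,0],[0,0,0],[0,0,0],[0,0,0],[0,0,0],[0,0,0],[0,0,0],[0,0,0],[0,0,0]], "gripper": [50,50,50,50,30,0,0,0,0]}' 20;  
python3 - <<'E'
from to import *
rep(0,-40,220)
import pickle
c,f=snap('wrist','w7');pickle.dump(c,open('c7.pkl','wb'));snap('side','side7');crop('side7','side7z',230,340,130,230,6)
crop('w7','w7z',120,420,40,260,2.6)
E
```

```text
time: 13.35
tool_pos: [0.525, -0.251, 0.2224]
ee_rot: [0.556, 0.436, 0.558, -0.436]
force: [-0.7, 1.1, -0.6]
finger_gap: 0.0001
slide [2.4 1.3 2.2] dr [ 0.01 -0.14  0.11]
now in holder [ -1.3 -37.8] z 222.4 F(h) [-0.4   1.23] -0.63 T [-0.01 -0.02  0.01] gap 0.1 t 13.35
```

View pics/w7.png

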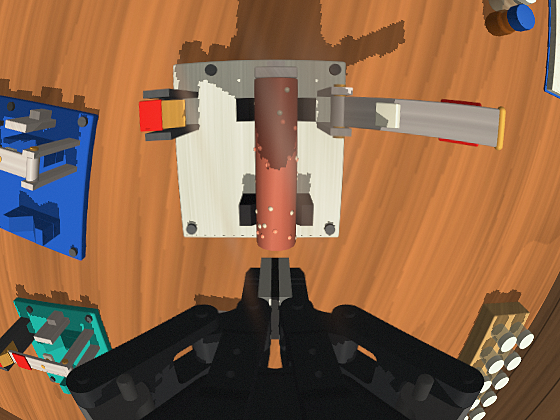

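View pics/side7z.png

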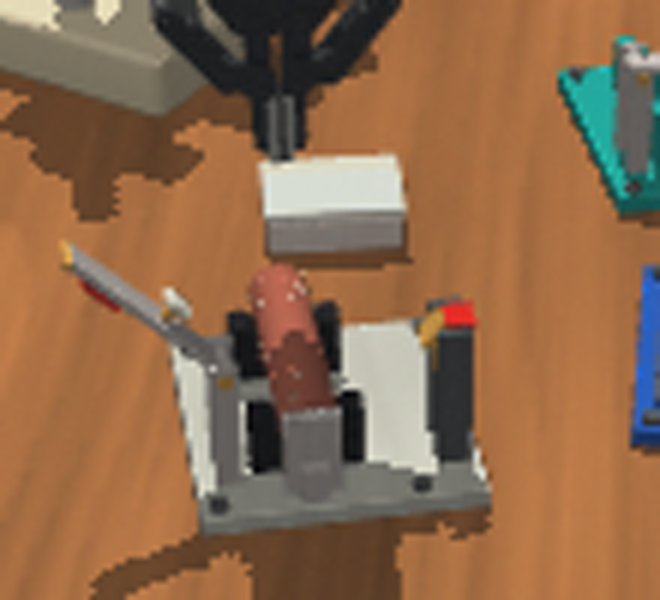

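View pics/w7z.png

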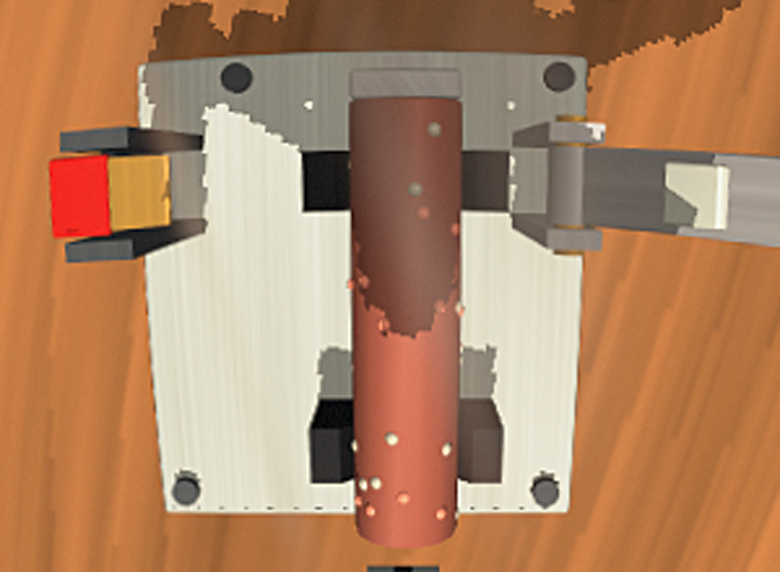

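The core is seated in both Vs with its end at the stop: in the zoom, the stop spans v≈70–97 and the core starts at v≈97. To confirm it bears on the stop, I'll nudge its rear end gently with the closed fingertips.

```bash
python3 -m inch '{"slide": [[0,1,30],[20,1,55],[60,1,55],[90,1,55],[101,1,55],[101,1,55],[101,1,55]], "dr": [[0,0,0],[0,0,0],[0,0,0],[0,0,0],[0,0,0],[0,0,0],[0,0,0]], "gripper": [0,0,0,0,0,0,0]}' 20;  python3 to.py 0 -78 120
```

```text
time: 14.03
tool_pos: [0.5401, -0.3047, 0.1222]
ee_rot: [0.556, 0.436, 0.557, -0.436]
force: [0.1, -0.8, -0.5]
finger_gap: -0.0001
slide [  2.2  -0.5 -15.5] dr [ 0.04 -0.07  0.06]
now in holder [  0.6 -93.5] z 122.2 F(h) [-0.12 -0.75] -0.53 T [ 0.06 -0.06 -0.01] gap -0.1 t 14.03
```

```bash
python3 -m inch '{"slide": [[0,0,-4],[0,0,-8],[0,0,-11],[0,0,-13],[0,0,-14],[0,0,-14]], "dr": [[0,0,0],[0,0,0],[0,0,0],[0,0,0],[0,0,0],[0,0,0]], "gripper": [0,0,0,0,0,0]}' 20;  python3 to.py 0 -78 120; python3 -m inch '{"slide": [[0,0,-0.5],[0,0,-1],[0,0,-1]], "dr": [[0,0,0],[0,0,0],[0,0,0]], "gripper": [0,0,0]}' 20;  python3 to.py 0 -78 120;python3 -m inch '{"slide": [[0,0,-0.5],[0,0,-1],[0,0,-1]], "dr": [[0,0,0],[0,0,0],[0,0,0]], "gripper": [0,0,0]}' 20;  python3 to.py 0 -78 120
```

```text
time: 14.53
tool_pos: [0.5369, -0.2912, 0.1233]
ee_rot: [0.557, 0.436, 0.556, -0.436]
force: [0.7, -1.2, -0.2]
finger_gap: -0.0004
slide [ 3.3 -0.6 -1.7] dr [ 0.04  0.05 -0.03]
now in holder [  0.6 -79.7] z 123.3 F(h) [ 0.38 -1.34] -0.16 T [ 0.01 -0.02  0.01] gap -0.4 t 14.53
time: 14.78
tool_pos: [0.5366, -0.2906, 0.1226]
ee_rot: [0.557, 0.436, 0.557, -0.436]
force: [-0.1, 0.2, -0.1]
finger_gap: 0.0002
slide [ 2.6 -0.5 -1. ] dr [0.01 0.   0.  ]
now in holder [  0.5 -79. ] z 122.6 F(h) [-0.09  0.19] -0.05 T [ 0.02  0.08 -0.03] gap 0.2 t 14.78
time: 15.03
tool_pos: [0.5363, -0.2896, 0.1225]
ee_rot: [0.557, 0.436, 0.557, -0.436]
force: [-0.4, -0.3, 0.6]
finger_gap: -0.0001
slide [ 2.5 -0.4  0.1] dr [ 0.01 -0.01  0.01]
now in holder [  0.4 -77.9] z 122.5 F(h) [-0.42 -0.16] 0.61 T [-0.03 -0.01 -0.02] gap -0.1 t 15.03
```

```bash
python3 -m inch '{"slide": [[0,0,-0.4],[0,0,-0.8],[0,0,-0.8]], "dr": [[0,0,0],[0,0,0],[0,0,0]], "gripper": [0,0,0]}' 20;  python3 to.py 0 -78 120; python3 -m inch '{"slide": [[0,0,-0.3],[0,0,-0.5],[0,0,-0.5]], "dr": [[0,0,0],[0,0,0],[0,0,0]], "gripper": [0,0,0]}' 20;  python3 to.py 0 -78 120;python3 -m inch '{"slide": [[0,0,-0.3],[0,0,-0.3]], "dr": [[0,0,0],[0,0,0]], "gripper": [0,0]}' 20;  python3 to.py 0 -78 120
```

```text
time: 15.28
tool_pos: [0.5363, -0.2893, 0.1226]
ee_rot: [0.557, 0.436, 0.556, -0.436]
force: [0.7, -1.7, 0.2]
finger_gap: -0.0001
slide [ 2.6 -0.5  0.3] dr [ 0.03  0.07 -0.01]
now in holder [  0.5 -77.7] z 122.6 F(h) [ 0.3  -1.84] 0.23 T [-0.3  -0.02 -0.02] gap -0.1 t 15.28
time: 15.53
tool_pos: [0.5364, -0.2892, 0.1228]
ee_rot: [0.557, 0.436, 0.556, -0.436]
force: [-0.0, -3.7, -1.2]
finger_gap: 0.0001
slide [ 2.8 -0.7  0.4] dr [ 0.03  0.12 -0.03]
now in holder [  0.7 -77.6] z 122.8 F(h) [-0.93 -3.61] -1.23 T [-0.7  -0.08  0.05] gap 0.1 t 15.53
time: 15.7
tool_pos: [0.5365, -0.2892, 0.123]
ee_rot: [0.558, 0.436, 0.556, -0.436]
force: [-0.1, -4.8, -1.6]
finger_gap: -0.0
slide [ 3.  -0.8  0.4] dr [ 0.03  0.16 -0.05]
now in holder [  0.8 -77.6] z 123.0 F(h) [-1.26 -4.64] -1.6 T [-0.84 -0.08  0.05] gap -0.0 t 15.7
```

Force rose to 4.6 N without motion, so the core bears on the stop. Next: back off, and triangulate the open strap.

```bash
python3 -m inch '{"slide": [[0,0,3],[0,0,10],[-20,0,20],[-60,0,20],[-95,0,20],[-95,0,20]], "dr": [[0,0,0],[0,0,0],[0,0,0],[0,0,0],[0,0,0],[0,0,0]], "gripper": [0,0,0,0,0,0]}' 20;  python3 - <<'E'
from to import *
rep(120,42,230)
import pickle
c7=pickle.load(open('c7.pkl','rb'));cd=cal('side')
a=np.radians(A);Rz=np.array([[np.cos(a),-np.sin(a)],[np.sin(a),np.cos(a)]])
X,e=tri([c7,cd],[(502,129),(240.7,172.1)]);h=np.r_[Rz.T@(X[:2]-O),X[2]]*1e3;print(h,e)
print('angle',np.pi-np.arctan2(h[2]-76.5,h[0]-42),'r',np.hypot(h[2]-76.5,h[0]-42))
for th in (2.0,2.1,2.2,2.3):
    p=np.array([42-104*np.cos(th),42,76.5+104*np.sin(th)])/1e3;w=np.r_[Rz@p[:2]+O,p[2]];print(th,p,proj(c7,w),proj(cd,w))
E
```

```text
time: 16.2
tool_pos: [0.5437, -0.3094, 0.225]
ee_rot: [0.561, 0.437, 0.552, -0.436]
force: [1.9, -0.3, 0.6]
finger_gap: -0.0001
slide [  -5.2  117.1 -140.9] dr [-0.    0.51 -0.51]
now in holder [  2.9 -98.9] z 225.0 F(h) [ 1.8  -0.72] 0.65 T [-0.02  0.    0.01] gap -0.1 t 16.2
[115.64562816  41.48466192 151.91279684] [np.float64(0.0010230299151271223), np.float64(0.001023029915127079)]
angle 2.344339501864715 r 105.40763005720568
2.0 [0.08527927 0.042      0.17106693] [475.40829671 124.53729332] [250.36919006 165.39384663]
2.1 [0.09450399 0.042      0.16627377] [485.38090919 125.56748427] [247.31541036 167.10038721]
2.2 [0.10320412 0.042      0.16058363] [492.37656757 126.23108323] [244.47256971 169.04606077]
2.3 [0.11129271 0.042      0.15405334] [496.77130757 126.54583573] [241.87147899 171.20759948]
```

```bash
python3 -m inch '{"slide": [[-15,35,0],[-20,70,-10],[-20,105,-30],[-20,135,-55],[-20,145,-85],[-20,145,-115],[-20,145,-141],[0,145,-141],[25,145,-141],[25,145,-141],[25,145,-141],[25,145,-141]], "dr": [[0,0,0],[0,0,0],[0,0,0],[0,0,0],[0,0,0],[0,0,0],[0,0,0],[0,0,0],[0,0,0],[0,0,0],[0,0,0],[0,0,0]], "gripper": [0,0,0,0,0,0,0,0,0,0,0,0]}' 20;  python3 - <<'E'
from to import *
rep(145,42,199)
snap('side','side8');crop('side8','side8z',200,330,100,220,5)
snap('wrist','w8')
E
```

```text
time: 17.2
tool_pos: [0.6481, -0.1361, 0.1932]
ee_rot: [0.557, 0.436, 0.557, -0.436]
force: [0.7, -0.0, 0.3]
finger_gap: -0.0002
slide [-5.8 -0.8  2.3] dr [-0.01 -0.   -0.03]
now in holder [145.8  44.3] z 193.2 F(h) [ 0.65 -0.2 ] 0.32 T [ 0.01 -0.02  0.  ] gap -0.2 t 17.2
```

View pics/side8z.png

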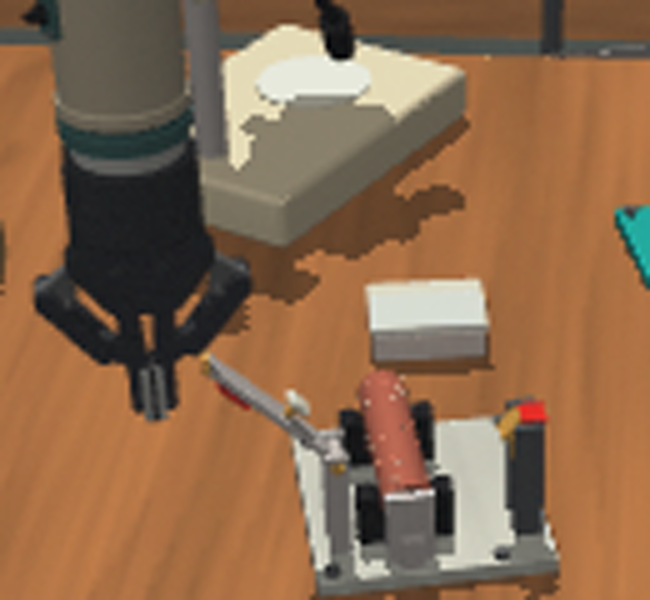

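View pics/w8.png

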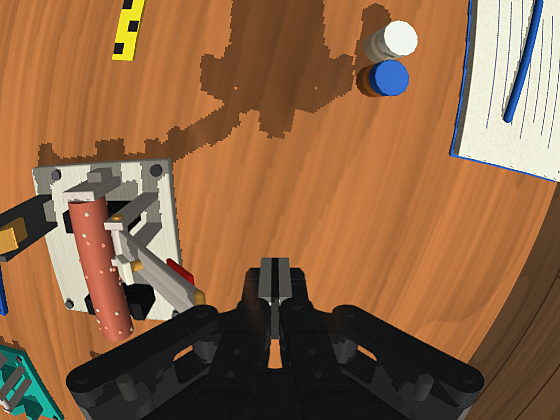

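```bash
python3 -m inch '{"slide": [[-10,-3,2],[-15,-8,2],[-17,-14,2],[-20,-20,2],[-23,-26,2],[-26,-32,2],[-29,-38,2],[-32,-44,2]], "dr": [[0,0,0],[0,0,0],[0,0,0],[0,0,0],[0,0,0],[0,0,0],[0,0,0],[0,0,0]], "gripper": [0,0,0,0,0,0,0,0]}' 20;  python3 - <<'E'
from to import *
rep(84,42,230)
snap('side','side9');crop('side9','side9z',220,330,110,210,6)
E
```

```text
time: 17.97
tool_pos: [0.6083, -0.1484, 0.2284]
ee_rot: [0.56, 0.438, 0.553, -0.434]
force: [2.2, -0.0, 1.1]
finger_gap: 0.0
slide [ -1.8 -20.1  -0.1] dr [ 0.    0.23 -0.6 ]
now in holder [104.1  41.9] z 228.4 F(h) [ 2.13 -0.57] 1.09 T [ 0.03 -0.35  0.03] gap 0.0 t 17.97
```

View pics/side9z.png

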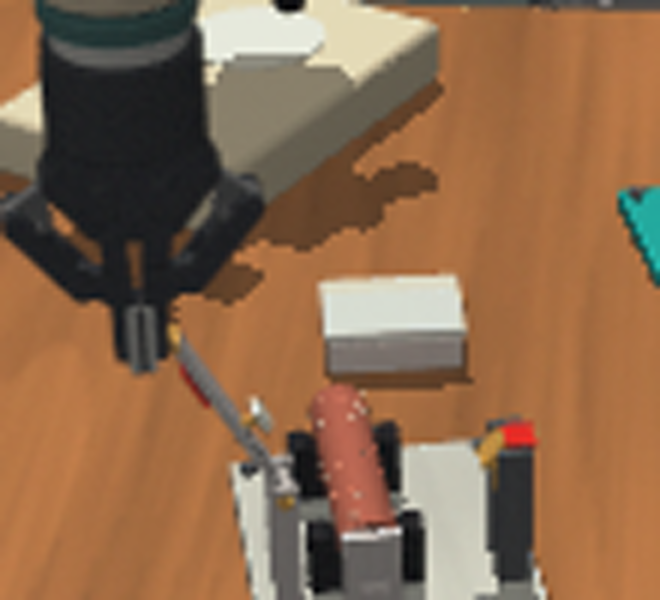

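```bash
python3 -m inch '{"slide": [[-2,-6,0],[-4,-12,0],[-5,-18,0],[-6,-24,0],[-7,-30,0],[-7,-36,0],[-7,-42,0],[-6,-48,0],[-4,-54,0],[-4,-54,0]], "dr": [[0,0,0],[0,0,0],[0,0,0],[0,0,0],[0,0,0],[0,0,0],[0,0,0],[0,0,0],[0,0,0],[0,0,0]], "gripper": [0,0,0,0,0,0,0,0,0,0]}' 20;  python3 - <<'E'
from to import *
rep(32.4,42,226)
snap('side','side10');crop('side10','side10z',220,330,110,210,6)
E
```

```text
time: 18.85
tool_pos: [0.5512, -0.1614, 0.2279]
ee_rot: [0.556, 0.436, 0.557, -0.437]
force: [-0.3, 0.1, -0.6]
finger_gap: -0.0
slide [  1.9 -13.2   1. ] dr [-0.   -0.06  0.15]
now in holder [45.6 43. ] z 227.9 F(h) [-0.26  0.18] -0.62 T [ 0.05 -0.01  0.02] gap -0.0 t 18.85
```

View pics/side10z.png

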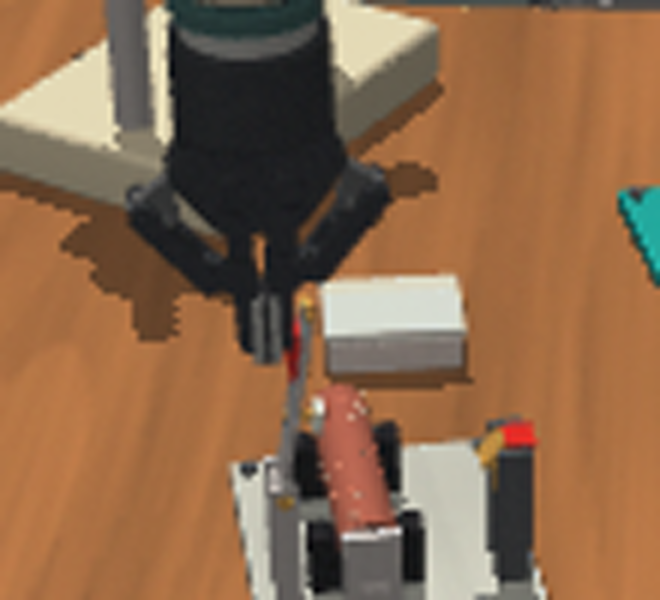

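```bash
python3 -m inch '{"slide": [[0,-6,1],[1,-11,1],[3,-16,1],[5,-21,1],[8,-28,1],[10,-32,1],[12,-36,1],[14,-40,1],[16,-43,1],[16,-43,1]], "dr": [[0,0,0],[0,0,0],[0,0,0],[0,0,0],[0,0,0],[0,0,0],[0,0,0],[0,0,0],[0,0,0],[0,0,0]], "gripper": [0,0,0,0,0,0,0,0,0,0]}' 20;  python3 - <<'E'
from to import *
rep(-10,42,201.5)
snap('side','side11');crop('side11','side11z',220,330,110,210,6)
E
```

```text
time: 19.73
tool_pos: [0.5106, -0.1726, 0.2121]
ee_rot: [0.556, 0.436, 0.557, -0.436]
force: [0.3, -0.7, 1.0]
finger_gap: 0.0
slide [ 10.6 -13.5  -0.2] dr [ 0.   -0.04  0.07]
now in holder [ 3.6 41.8] z 212.1 F(h) [ 0.07 -0.77] 1.0 T [-0.03  0.   -0.05] gap 0.0 t 19.73
```

View pics/side11z.png

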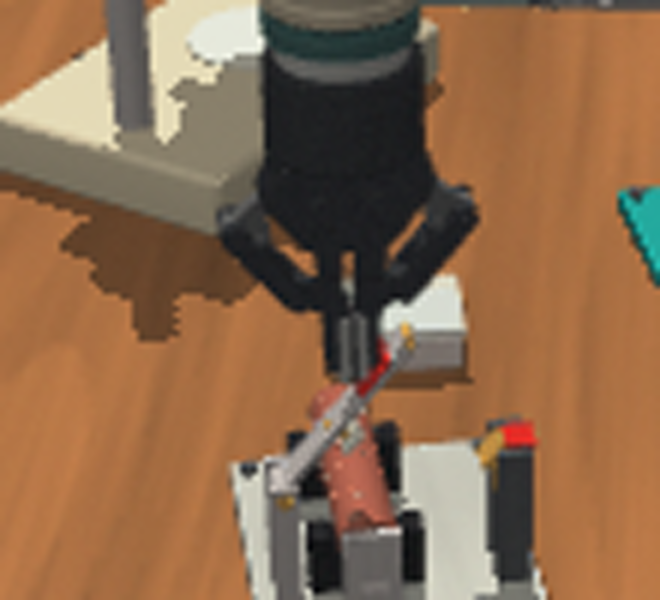

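```bash
python3 -m inch '{"slide": [[5,-7,0],[10,-13,0],[14,-16,0],[17,-19,0],[21,-22,0],[24,-25,0],[28,-27,0],[31,-29,0],[35,-31,0],[38,-33,0],[38,-33,0]], "dr": [[0,0,0],[0,0,0],[0,0,0],[0,0,0],[0,0,0],[0,0,0],[0,0,0],[0,0,0],[0,0,0],[0,0,0],[0,0,0]], "gripper": [0,0,0,0,0,0,0,0,0,0,0]}' 20;  python3 - <<'E'
from to import *
rep(-34,42,163)
snap('side','side12');crop('side12','side12z',220,330,110,210,6)
E
```

```text
time: 20.7
tool_pos: [0.4788, -0.1803, 0.1738]
ee_rot: [0.556, 0.436, 0.557, -0.436]
force: [0.2, -0.0, 0.0]
finger_gap: -0.0
slide [10.8 -4.7 -0.1] dr [ 0.02 -0.05  0.09]
now in holder [-29.3  41.9] z 173.8 F(h) [ 0.16 -0.04] 0.03 T [ 0.09  0.06 -0.02] gap -0.0 t 20.7
```

View pics/side12z.png

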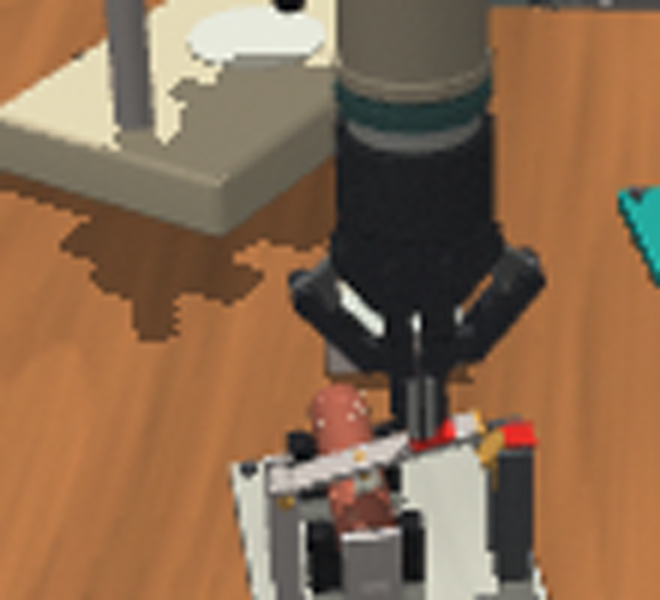

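```bash
python3 -m inch '{"slide": [[2,-2,0],[4,-4,0],[6,-5,0],[8,-5,0],[8,-5,0]], "dr": [[0,0,0],[0,0,0],[0,0,0],[0,0,0],[0,0,0]], "gripper": [0,0,0,0,0]}' 20;  python3 to.py -34 42 160; python3 -m inch '{"slide": [[0.7,0,0],[1.4,0,0],[2,0,0],[2,0,0]], "dr": [[0,0,0],[0,0,0],[0,0,0],[0,0,0]], "gripper": [0,0,0,0]}' 20;  python3 to.py -34 42 160
```

```text
time: 21.17
tool_pos: [0.4743, -0.1816, 0.1662]
ee_rot: [0.556, 0.436, 0.557, -0.436]
force: [0.3, -0.1, 0.6]
finger_gap: 0.0003
slide [ 6.2 -0.1 -0.2] dr [ 0.02 -0.02  0.04]
now in holder [-33.9  41.8] z 166.2 F(h) [ 0.25 -0.21] 0.56 T [ 0.06  0.02 -0.01] gap 0.3 t 21.17
time: 21.5
tool_pos: [0.4747, -0.1816, 0.1645]
ee_rot: [0.557, 0.436, 0.557, -0.436]
force: [-0.7, -1.0, 0.2]
finger_gap: -0.0002
slide [ 4.5 -0.5 -0.4] dr [0.02 0.   0.  ]
now in holder [-33.5  41.6] z 164.5 F(h) [-0.88 -0.8 ] 0.21 T [-0.04 -0.04  0.03] gap -0.2 t 21.5
```

```bash
python3 -m inch '{"slide": [[0.5,0,0],[1,0,0],[1,0,0]], "dr": [[0,0,0],[0,0,0],[0,0,0]], "gripper": [0,0,0]}' 20;  python3 to.py -34 42 160; python3 -m inch '{"slide": [[0.5,0,0],[1,0,0],[1,0,0]], "dr": [[0,0,0],[0,0,0],[0,0,0]], "gripper": [0,0,0]}' 20;  python3 to.py -34 42 160; python3 -m inch '{"slide": [[0.5,0,0],[1,0,0],[1,0,0]], "dr": [[0,0,0],[0,0,0],[0,0,0]], "gripper": [0,0,0]}' 20;  python3 to.py -34 42 160
```

```text
time: 21.75
tool_pos: [0.4747, -0.1817, 0.1635]
ee_rot: [0.557, 0.436, 0.557, -0.436]
force: [0.5, -1.2, -0.3]
finger_gap: 0.0001
slide [ 3.5 -0.5 -0.4] dr [0.02 0.01 0.  ]
now in holder [-33.5  41.6] z 163.5 F(h) [ 0.16 -1.32] -0.31 T [ 0.01 -0.01  0.04] gap 0.1 t 21.75
time: 22.0
tool_pos: [0.4747, -0.1817, 0.1625]
ee_rot: [0.557, 0.436, 0.557, -0.436]
force: [0.4, -0.2, -0.4]
finger_gap: 0.0001
slide [ 2.5 -0.4 -0.4] dr [0.02 0.   0.  ]
now in holder [-33.6  41.6] z 162.5 F(h) [ 0.37 -0.34] -0.36 T [-0.02 -0.04 -0.02] gap 0.1 t 22.0
time: 22.25
tool_pos: [0.4747, -0.1817, 0.1619]
ee_rot: [0.557, 0.436, 0.557, -0.436]
force: [-1.2, 0.5, 2.9]
finger_gap: 0.0001
slide [ 1.9 -0.5 -0.5] dr [ 0.02  0.02 -0.01]
now in holder [-33.5  41.5] z 161.9 F(h) [-1.09  0.74] 2.89 T [-0.01  0.14 -0.05] gap 0.1 t 22.25
```

```bash
python3 -m inch '{"slide": [[0.4,0,0],[0.4,0,0]], "dr": [[0,0,0],[0,0,0]], "gripper": [0,0]}' 20;  python3 to.py -34 42 160; python3 -m inch '{"slide": [[0.4,0,0],[0.4,0,0]], "dr": [[0,0,0],[0,0,0]], "gripper": [0,0]}' 20;  python3 to.py -34 42 160; python3 -m inch '{"slide": [[0.4,0,0],[0.4,0,0]], "dr": [[0,0,0],[0,0,0]], "gripper": [0,0]}' 20;  python3 to.py -34 42 160
```

```text
time: 22.42
tool_pos: [0.4746, -0.1817, 0.1615]
ee_rot: [0.557, 0.436, 0.557, -0.436]
force: [-0.9, 0.2, 5.1]
finger_gap: -0.0002
slide [ 1.5 -0.4 -0.5] dr [ 0.02  0.02 -0.  ]
now in holder [-33.6  41.5] z 161.5 F(h) [-0.83  0.39] 5.1 T [ 0.05  0.23 -0.04] gap -0.2 t 22.42
time: 22.58
tool_pos: [0.4746, -0.1817, 0.1611]
ee_rot: [0.557, 0.436, 0.557, -0.436]
force: [-2.0, 0.6, 5.4]
finger_gap: -0.0002
slide [ 1.1 -0.4 -0.5] dr [0.02 0.02 0.  ]
now in holder [-33.6  41.5] z 161.1 F(h) [-1.78  1.07] 5.42 T [0.04 0.33 0.03] gap -0.2 t 22.58
time: 22.75
tool_pos: [0.4746, -0.1817, 0.1608]
ee_rot: [0.557, 0.436, 0.557, -0.436]
force: [-1.4, -0.2, 5.7]
finger_gap: -0.0002
slide [ 0.8 -0.3 -0.5] dr [0.03 0.02 0.01]
now in holder [-33.7  41.5] z 160.8 F(h) [-1.4  0.1] 5.74 T [-0.02  0.32 -0.  ] gap -0.2 t 22.75
```

```bash
python3 -c "
from h import *
snap('side','side13');crop('side13','side13z',230,320,130,210,7)"
```

```text
(no output)
```

View pics/side13z.png

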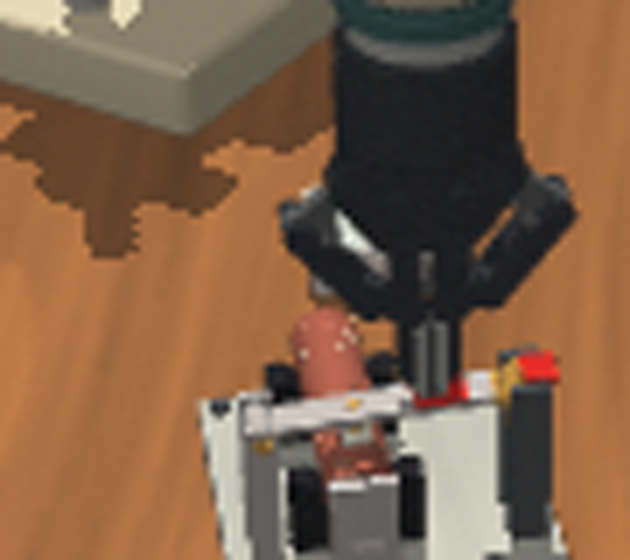

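The strap is almost level. The pad is on the core and the nose is at the catch ramp. I'll continue pressing in small steps.

```bash
python3 -m inch '{"slide": [[0.4,0,0],[0.4,0,0]], "dr": [[0,0,0],[0,0,0]], "gripper": [0,0]}' 20;  python3 to.py -34 42 160; python3 -m inch '{"slide": [[0.4,0,0],[0.4,0,0]], "dr": [[0,0,0],[0,0,0]], "gripper": [0,0]}' 20;  python3 to.py -34 42 160; python3 -m inch '{"slide": [[0.4,0,0],[0.4,0,0]], "dr": [[0,0,0],[0,0,0]], "gripper": [0,0]}' 20;  python3 to.py -34 42 160; python3 -m inch '{"slide": [[0.4,0,0],[0.4,0,0]], "dr": [[0,0,0],[0,0,0]], "gripper": [0,0]}' 20;  python3 to.py -34 42 160
```

```text
time: 22.97
tool_pos: [0.4745, -0.1817, 0.1605]
ee_rot: [0.557, 0.436, 0.557, -0.436]
force: [-2.6, -0.1, 6.4]
finger_gap: 0.0001
slide [ 0.5 -0.3 -0.5] dr [0.03 0.02 0.01]
now in holder [-33.7  41.5] z 160.5 F(h) [-2.54  0.56] 6.44 T [ 0.03  0.38 -0.01] gap 0.1 t 22.97
time: 23.13
tool_pos: [0.4745, -0.1817, 0.1602]
ee_rot: [0.557, 0.436, 0.557, -0.436]
force: [-1.7, -0.4, 8.0]
finger_gap: -0.0003
slide [ 0.2 -0.3 -0.5] dr [0.03 0.02 0.01]
now in holder [-33.7  41.5] z 160.2 F(h) [-1.73  0.02] 8.0 T [ 0.03  0.46 -0.03] gap -0.3 t 23.13
time: 23.3
tool_pos: [0.4744, -0.1817, 0.1597]
ee_rot: [0.557, 0.436, 0.557, -0.436]
force: [-2.6, -0.8, 6.6]
finger_gap: 0.0001
slide [-0.3 -0.2 -0.4] dr [0.03 0.02 0.02]
now in holder [-33.8  41.6] z 159.7 F(h) [-2.66 -0.12] 6.55 T [ 0.04  0.44 -0.05] gap 0.1 t 23.3
time: 23.47
tool_pos: [0.4744, -0.1818, 0.1592]
ee_rot: [0.557, 0.436, 0.557, -0.436]
force: [-2.9, 0.9, 6.6]
finger_gap: -0.0001
slide [-0.8 -0.2 -0.5] dr [0.03 0.02 0.03]
now in holder [-33.8  41.5] z 159.2 F(h) [-2.56  1.59] 6.6 T [-0.04  0.39  0.04] gap -0.1 t 23.47
```

Past the peak. Continuing toward home (expected near z ≈ 155).

```bash
python3 -m inch '{"slide": [[0.4,0,0],[0.8,0,0],[0.8,0,0]], "dr": [[0,0,0],[0,0,0],[0,0,0]], "gripper": [0,0,0]}' 20;  python3 to.py -34 42 155; python3 -m inch '{"slide": [[0.4,0,0],[0.8,0,0],[0.8,0,0]], "dr": [[0,0,0],[0,0,0],[0,0,0]], "gripper": [0,0,0]}' 20;  python3 to.py -34 42 155; python3 -m inch '{"slide": [[0.4,0,0],[0.6,0,0],[0.6,0,0]], "dr": [[0,0,0],[0,0,0],[0,0,0]], "gripper": [0,0,0]}' 20;  python3 to.py -34 42 155;  python3 -m inch '{"slide": [[0.4,0,0],[0.4,0,0]], "dr": [[0,0,0],[0,0,0]], "gripper": [0,0]}' 20;  python3 to.py -34 42 155
```

```text
time: 23.72
tool_pos: [0.4743, -0.1818, 0.1586]
ee_rot: [0.557, 0.436, 0.557, -0.436]
force: [-2.3, 0.7, 7.2]
finger_gap: 0.0001
slide [ 3.6 -0.1 -0.4] dr [0.04 0.02 0.04]
now in holder [-33.9  41.6] z 158.6 F(h) [-2.09  1.24] 7.19 T [-0.03  0.53  0.05] gap 0.1 t 23.72
time: 23.97
tool_pos: [0.4742, -0.1818, 0.1575]
ee_rot: [0.557, 0.436, 0.557, -0.436]
force: [-3.3, -0.1, 4.9]
finger_gap: 0.0001
slide [ 2.5  0.  -0.4] dr [0.04 0.02 0.05]
now in holder [-34.   41.6] z 157.5 F(h) [-3.19  0.73] 4.9 T [-0.11  0.44  0.03] gap 0.1 t 23.97
time: 24.22
tool_pos: [0.4742, -0.1818, 0.1566]
ee_rot: [0.557, 0.436, 0.557, -0.436]
force: [-2.9, -1.2, 4.6]
finger_gap: -0.0002
slide [ 1.6  0.1 -0.4] dr [0.04 0.01 0.06]
now in holder [-34.1  41.6] z 156.6 F(h) [-3.06 -0.46] 4.57 T [-0.25  0.55  0.07] gap -0.2 t 24.22
time: 24.38
tool_pos: [0.4744, -0.1817, 0.156]
ee_rot: [0.557, 0.436, 0.557, -0.436]
force: [-2.8, -1.2, 3.6]
finger_gap: 0.0002
slide [ 1.  -0.2 -0.4] dr [ 0.02 -0.    0.03]
now in holder [-33.8  41.6] z 156.0 F(h) [-3.03 -0.44] 3.62 T [-0.16  0.52  0.05] gap 0.2 t 24.38
```

```bash
python3 -m inch '{"slide": [[0.4,0,0],[0.4,0,0]], "dr": [[0,0,0],[0,0,0]], "gripper": [0,0]}' 20;  python3 to.py -34 42 155; python3 -m inch '{"slide": [[0.4,0,0],[0.4,0,0]], "dr": [[0,0,0],[0,0,0]], "gripper": [0,0]}' 20;  python3 to.py -34 42 155;  python3 -m inch '{"slide": [[0.4,0,0],[0.4,0,0]], "dr": [[0,0,0],[0,0,0]], "gripper": [0,0]}' 20;  python3 to.py -34 42 155
```

```text
time: 24.55
tool_pos: [0.4747, -0.1816, 0.1556]
ee_rot: [0.557, 0.436, 0.557, -0.436]
force: [-1.6, -1.4, 3.2]
finger_gap: -0.0002
slide [ 0.6 -0.5 -0.4] dr [ 0.01 -0.   -0.  ]
now in holder [-33.5  41.6] z 155.6 F(h) [-1.93 -0.93] 3.24 T [-0.06  0.36  0.03] gap -0.2 t 24.55
time: 24.72
tool_pos: [0.4749, -0.1816, 0.1552]
ee_rot: [0.557, 0.436, 0.557, -0.436]
force: [-0.4, -0.2, 1.4]
finger_gap: 0.0004
slide [ 0.2 -0.7 -0.4] dr [ 0.01 -0.   -0.02]
now in holder [-33.3  41.6] z 155.2 F(h) [-0.46 -0.12] 1.44 T [-0.01  0.18 -0.02] gap 0.4 t 24.72
time: 24.88
tool_pos: [0.475, -0.1815, 0.1548]
ee_rot: [0.557, 0.436, 0.557, -0.436]
force: [0.1, 0.2, 0.0]
finger_gap: -0.0001
slide [-0.2 -0.8 -0.4] dr [ 0.   -0.   -0.04]
now in holder [-33.2  41.6] z 154.8 F(h) [0.19 0.17] 0.05 T [-0.03  0.02  0.01] gap -0.1 t 24.88
```

```bash
python3 -m inch '{"slide": [[0.3,0,0],[0.3,0,0]], "dr": [[0,0,0],[0,0,0]], "gripper": [0,0]}' 20;  python3 to.py -34 42 155;  python3 -m inch '{"slide": [[0.2,0,0],[0.2,0,0]], "dr": [[0,0,0],[0,0,0]], "gripper": [0,0]}' 20;  python3 to.py -34 42 155; python3 -c "
from h import *
snap('side','side14');crop('side14','side14z',230,320,130,210,7)"
```

```text
time: 25.05
tool_pos: [0.475, -0.1815, 0.1547]
ee_rot: [0.557, 0.436, 0.556, -0.436]
force: [-0.2, 0.7, 1.2]
finger_gap: 0.0001
slide [-0.3 -0.8 -0.4] dr [ 0.01  0.   -0.04]
now in holder [-33.2  41.6] z 154.7 F(h) [-0.02  0.74] 1.2 T [ 0.16 -0.03 -0.03] gap 0.1 t 25.05
time: 25.22
tool_pos: [0.475, -0.1816, 0.1547]
ee_rot: [0.557, 0.436, 0.556, -0.436]
force: [0.4, 1.3, 3.4]
finger_gap: -0.0
slide [-0.3 -0.8 -0.4] dr [ 0.01  0.01 -0.05]
now in holder [-33.2  41.6] z 154.7 F(h) [0.67 1.2 ] 3.39 T [ 0.19  0.01 -0.03] gap -0.0 t 25.22
```

View pics/side14z.png

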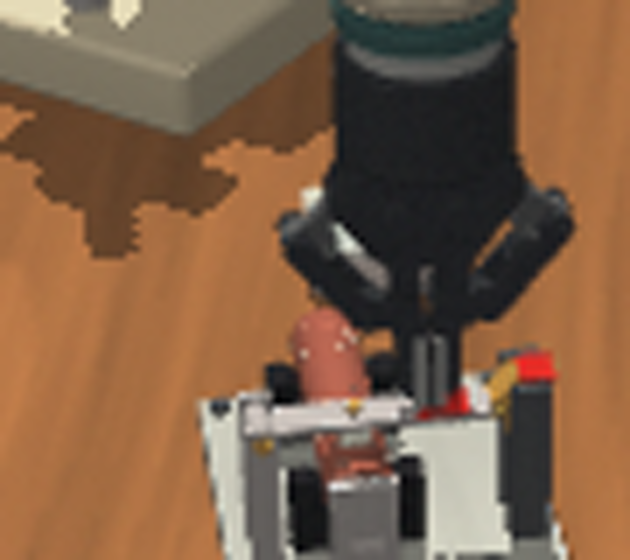

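Contact came at z = 154.7 with no further motion at 3.4 N, so the strap is at its bottom. Next I retreat straight up and check.

```bash
python3 -m inch '{"slide": [[-1,0,0],[-5,0,0],[-20,0,0],[-50,0,10],[-80,5,40],[-90,20,80],[-90,34,80],[-90,34,80],[-90,34,80],[-90,34,80]], "dr": [[0,0,0],[0,0,0],[0,0,0],[0,0,0],[0,0,0],[0,0,0],[0,0,0],[0,0,0],[0,0,0],[0,0,0]], "gripper": [0,0,0,0,0,0,0,0,0,0]}' 20;  python3 - <<'E'
from to import *
import pickle
rep(0,-40,240)
c,f=snap('wrist','w15');pickle.dump(c,open('c15.pkl','wb'));snap('side','side15');snap('scene','scene15')
crop('w15','w15z',120,420,40,260,2.6);crop('side15','side15z',230,320,130,210,7)
cd=cal('side')
a=np.radians(A);Rz=np.array([[np.cos(a),-np.sin(a)],[np.sin(a),np.cos(a)]])
for nm,p in dict(tab=(-38,42,82),nose=(-62,42,76.5),catch=(-60,42,79),hinge=(42,42,76.5)).items():
    w=np.r_[Rz@np.array(p[:2])/1e3+O,p[2]/1e3];u=proj(c,w);v=proj(cd,w);print(nm,((u+.5-[120,40])*2.6-.5).round(),((v+.5-[230,130])*7-.5).round())
E
```

```text
time: 26.1
tool_pos: [0.5257, -0.2504, 0.2437]
ee_rot: [0.556, 0.436, 0.558, -0.436]
force: [-0.0, -0.1, 0.0]
finger_gap: -0.0001
slide [3.7 0.5 2.7] dr [ 0.04 -0.11  0.13]
now in holder [ -0.5 -37.3] z 243.7 F(h) [-0.07 -0.09] 0.0 T [-0.03 -0.02  0.  ] gap -0.1 t 26.1
tab [265. 181.] [441. 398.]
nose [185. 185.] [495. 403.]
catch [190. 184.] [491. 399.]
hinge [553. 182.] [259. 427.]
```

View pics/w15z.png

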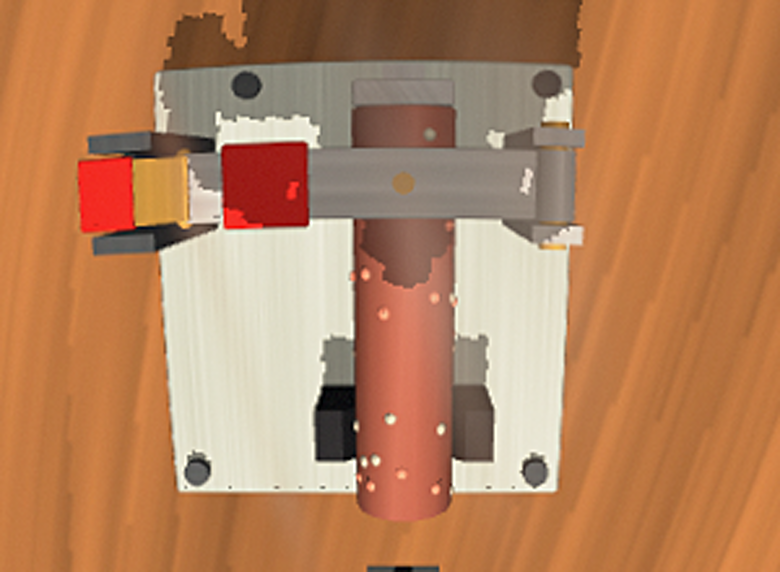

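View pics/side15z.png

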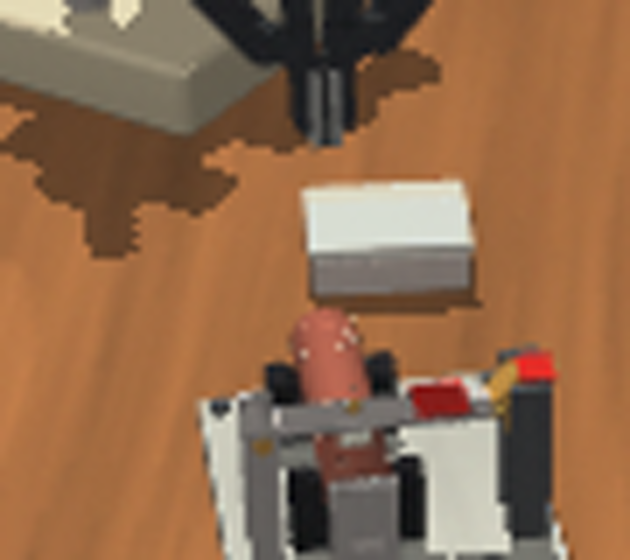

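View pics/scene15.png

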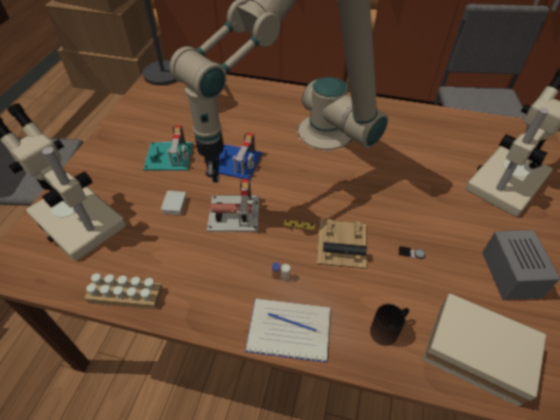

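The brass hook overlaps the nose at (188,185). The tab is at (265,185) in the wrist crop and (441,398) in the side crop, as predicted for home. The core meets the stop, the dark core is in its place, and nothing looks disturbed. I'm handing in.

```bash
python3 -c "
from workcell import arm
arm.hand_in(); print(arm.state()['time'],arm.state()['force'])"
```

```text
the job is handed in; nothing more can be done
the job is handed in; nothing more can be done
```

The granite core is clamped in the holder against the end stop, with the strap closed under the catch. I handed the job in at about 26 s of the allowed 72 s.

- **Core:** I gripped it in the rack and set it down in both V-rests. I then slid it to the stop in small steps, pressing with about 5–6 N. After letting go, a push of about 4.6 N on its rear end moved it no further, so it bears on the stop.
- **Strap:** I swung it over with the closed fingertips and pressed the tab down. I read up to 8 N on the tab, then the force fell to zero as the strap snapped home. It stayed put under a 3.4 N check press.
- **Last pictures:** The brass hook is over the nose, and the tab is within about 2 pixels of where it should be when home. The core meets the stop, and the dark core and the other things look unmoved.

Two things rest on limited evidence:
- **Contact forces:** I worked them out from the wrist readings, so I did not measure the load of the pad on the stone directly.
- **Camera agreement:** The side view put the holder about 0.5 pixel (roughly 1–3 mm) away from where the wrist camera did. The contact heights I felt agreed with the wrist measurement.

No check failed.

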